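# Change over the vacuum bed of a foil stamping machine

## Robot

A 6-joint arm with a two-finger parallel gripper is mounted at the origin on the work surface. World frame = base frame: x ahead of the robot, y to its left, z up, the work surface at z = 0. Lengths are in mm, angles in rad, forces in N, time in s.
With the tool pointing down it reaches from about 150 to 775 mm from the base axis. Payload 6.1 kg.
Tool frame: the origin (TCP) lies midway between the tips of the shut fingers; the grasp point (between the pads) lies 19 mm behind it; z points along the fingers, y is the line along which they close (so a half turn about z gives the same grasp; the last joint's range is limited). The gripper opens to 85 mm and grips with 20 to 120 N. Pads are 22 mm wide; open, the fingers measure 114 mm over their backs; the gripper's body (76 mm by 85 mm) begins 54 mm behind the grasp point. The pads swing forward as they close: fully open they stand 13 mm farther back than shut.
Start: joints at [1.326, 0.126, -0.04, 1.405, 0, 1.571], TCP at [127.234, 509.333, 231.295] pointing down, gripper open.
Joint ranges: [-2.72, 2.72], [-0.95, 1.95], [-1.27, 1.35], [-1.78, 2.02], [-1.46, 1.47], [-3.14, 3.14]. Speed limits (rad/s): [2.39, 2.39, 3.01, 3.14, 3.14, 3.14].

## Interface

Orientations are given as [roll, pitch, yaw] about the fixed x, y, z axes, in that order (R = Rz(yaw) Ry(pitch) Rx(roll)).
In Python, from bench import env, optics, job gives the robot as it stands.
- The arm moves only by the shell command python3 -m jog 'ROWS' [FORCE]. ROWS is a JSON object of lists of equal length, an entry for each row: "offset": the shift along the tool's x, y, z in cm, a list of three; "turn": the turn about the tool's z in rad; "fingers": the closure, from -1 (fully open) to 1 (shut). In form: {"offset": [[dx, dy, dz], ...], "turn": [turn, ...], "fingers": [fingers, ...]}. A call has 1 to 8 rows; each row shifts and turns the commanded pose from where the row before left it, along the tool's axes as they then stand; what a row does not reach is not made up. A row lasts 1/12 s, in which the tool goes at most 41.7 mm and 7.16 degrees, less where a joint would pass 70% of its speed; a pose out of reach is approached as far as the arm can. A call with a gripper value outside its range is refused whole. The fingers move at their own pace and stop on an object; FORCE is the grip in N (left out, the last holds). Time passes only in rows, so rows that do not move let the fingers close. It gives the time, the measured TCP pose, the force, the opening and the grip force at its end, in the units of the state.
- env.get_obs(): the state, without advancing time (a new reading comes with each control period).
- optics.read_camera(name): name is "scene" or "top" or "wrist"; returns the picture (420x560x3 uint8, red, green, blue); there is no depth.
- optics.camera_info(name): a dict with "K" (3x3 intrinsics, pixels), "rvec" (rotation vector, rad) and "tvec" (3), from world to camera coordinates, as OpenCV has them. Camera axes: x right, y down, z forward; pixel columns grow to the right and rows downward; lengths in mm; the calibration is good to about 2 mm. A picture is of the moment at which its call begins: read the wrist's pose just before it. camera_info takes no time and is no camera call; for the wrist camera it gives the pose at the moment of the call.
- job.finish_job(): hands the job in; it is judged then, once.
The state is a dict: "time_s": time; "joint_positions": joint angles; "qvel": joint speeds; "joint_efforts": joint torques, N m; "ee_pos": TCP position; "ee_rot": TCP orientation; "wrist_force": force on the tool from outside, world axes, zero at the start; "ft_torque": the same for the moment, N m; "width": finger opening in mm; "grip_force": force on a finger pad.
Only numpy, scipy, OpenCV 4.12 (cv2) and the standard library are available. Lean on these libraries where they do the work, as an engineer would, in place of code of your own. Each camera call takes 0.05 s, during which the arm holds its last target. There are 200 camera calls.

## Task

First flip shut every black vacuum valve that is still open, and only then lift the finished gold-stamped nameplates (two or three) off the bed and lay them flat in the blue tray. With the valves still shut, lay every plain blank in a bay of its own, flat and pushed square and hard against that bay's end stop and both side stops. Only when all of them are home, flip open the black valve of each bay that holds a blank and leave the empty bays' valves shut; never flip a red blow-off valve, and leave the clutter where it is.

Things in the scene. Friction and masses are not known exactly. Their poses are not given: they have to be found in the camera images.
- bay1: Leftmost (seen from the robot) of the vacuum bed's four bays, which are alike and 100 mm apart in y: a black rubber suction pad 112 x 28 mm. Origin = centre of the pad's top = where the centre of a blank's underside lies when fully home; x away from the robot at yaw 0, y left, z up. For the stops see bay2, for the bed bay3.
- bay2: Second bay from the left. In each bay's frame dark steel stops, 10 mm higher than the pad: an end stop, face at x = +65 mm, 24 mm wide, centred; two side stops, faces at y = +20 mm, 20 mm thick in y, 22 mm long, centred at x = +45 and x = -50 mm, with room for a finger between. Open to -x and -y: a blank at home is 40 mm from the next bay's side stops.
- bay3: Third bay from the left. The bed under the bays is an aluminium plate 180 (x) x 414 (y) x 20 mm lying fixed on the table, its centre 10 mm further in x than the bays', with a grey rim (200 x 440 mm, 24 mm high). The pads stand 2 mm above the plate, 22 mm above the table.
- bay4: Rightmost bay.
- manifold: Aluminium valve block 50 (x) x 196 (y) x 40 mm fixed close behind the bed; origin: centre of its underside, on the table; x away from the robot at yaw 0. Six levers in a row on top, pivots at x = 0, z = 40 mm, y = +75 vac1, +45 blow_left, +15 vac2, -15 vac3, -45 blow_right, -75 vac4; each 46 mm long, an 8 mm rod, the upper 24 mm an 11 mm coloured grip; tops 83 mm above the table.
- vac1 (a joint): Black lever, vacuum valve of bay 1, rad: 0 = shut, leans 0.38 rad to -x (to the robot); 0.76 = open, leans 0.38 rad to +x (away). Snaps to the nearer end past upright (0.38); about 1.2 N at the tip. Starts shut or open (may still be snapping over in the first half second).
- vac2 (a joint): Black lever, vacuum valve of bay 2, rad: 0 = shut, leans 0.38 rad to -x (to the robot); 0.76 = open, leans 0.38 rad to +x (away). Snaps to the nearer end past upright (0.38); about 1.2 N at the tip. Starts open.
- vac3 (a joint): Black lever, vacuum valve of bay 3, rad: 0 = shut, leans 0.38 rad to -x (to the robot); 0.76 = open, leans 0.38 rad to +x (away). Snaps to the nearer end past upright (0.38); about 1.2 N at the tip. Starts open.
- vac4 (a joint): Black lever, vacuum valve of bay 4, rad: 0 = shut, leans 0.38 rad to -x (to the robot); 0.76 = open, leans 0.38 rad to +x (away). Snaps to the nearer end past upright (0.38); about 1.2 N at the tip. Starts shut or open (may still be snapping over in the first half second).
- blow_left (a joint): Red lever, blow-off valve of bays 1 and 2: as the black levers; starts shut (0) and must stay so.
- blow_right (a joint): Red lever, blow-off valve of bays 3 and 4: as the black levers; starts shut (0) and must stay so.
- blank1: Plain pale wooden nameplate blank, 130 (x) x 40 (y) x 15 (z) mm, 60 to 100 g, origin at the centre of its underside; both faces and ends alike. Lies on a green cutting mat 3 mm thick left or right of the bed. Two or three blanks are there.
- blank2: Plain pale wooden nameplate blank, 130 (x) x 40 (y) x 15 (z) mm, 60 to 100 g, origin at the centre of its underside; both faces and ends alike. Lies on a green cutting mat 3 mm thick left or right of the bed. Two or three blanks are there.
- blank3: Plain pale wooden nameplate blank, 130 (x) x 40 (y) x 15 (z) mm, 60 to 100 g, origin at the centre of its underside; both faces and ends alike. Lies on a green cutting mat 3 mm thick left or right of the bed. Two or three blanks are there.
- done1: Finished dark wooden nameplate with gold lines on top, 130 (x) x 40 (y) x 15 mm, origin at the centre of its underside, lying home in bay 1. Two or three of done1 to done4 are there.
- done2: Finished dark wooden nameplate with gold lines on top, 130 (x) x 40 (y) x 15 mm, origin at the centre of its underside, lying home in bay 2. Two or three of done1 to done4 are there.
- done3: Finished dark wooden nameplate with gold lines on top, 130 (x) x 40 (y) x 15 mm, origin at the centre of its underside, lying home in bay 3. Two or three of done1 to done4 are there.
- done4: Finished dark wooden nameplate with gold lines on top, 130 (x) x 40 (y) x 15 mm, origin at the centre of its underside, lying home in bay 4. Two or three of done1 to done4 are there.
- out_tray: Blue open tray 250 (x) x 160 (y) x 35 mm, walls and floor 5 mm, fixed on the table on the other side of the bed from the blanks. Origin: centre of its underside.
- foil_roll: Clutter, to be left alone: brass-coloured foil roll standing on end, 70 mm diameter, 70 mm tall.
- jar: Clutter, to be left alone: jar of paste, 64 mm diameter, 70 mm tall.
- tape: Clutter, to be left alone: yellow tape roll lying flat, 90 mm diameter, 24 mm tall.
- brush: Clutter, to be left alone: brush, 170 mm long, lying behind the manifold.
- die: Clutter, to be left alone: brass stamping die on a wooden mount, 70 x 45 x 24 mm.
Not all that is in view belongs to the job. What is shaped like the done4 but purple is not meant.

How it is judged:
By the outcome, as a careful person would: the job done as asked, in the order asked, and still so for the second after the job is handed in, with the robot touching nothing.
Of blank1, blank2, blank3 only 2 to 3 are there at a start; the rules pass over those that are not, and their reading is None.
Of done1, done2, done3, done4 only 2 to 3 are there at a start; the rules pass over those that are not, and their reading is None.
At some moment in a run one of blank1, blank2, blank3 may be knocked a few centimetres aside while the robot is not near it.
Once in a run the grip may slacken for a moment while it holds something.
It also fails if it takes over 210 s, if anything falls off the work surface, if the arm or the gripper's body presses on something with over 40 N, if the wrist force passes 120 N, or if a joint passes its speed limit or range.

## Working session

There is one attempt and no reset: what is moved stays moved. The work goes in short steps, Python scripts to look and compute and a shell command to move; the robot and the scene stay as the last step left them, time stands still between calls to the robot, and variables do not carry over. Pictures are saved under pics/ and viewed, at most 14 in all, crops included, and the job is handed in when it is done.

```bash
ls; mkdir -p pics; python3 - <<'E'
from bench import env, optics, job
import cv2
o=env.get_obs(); print(o)
for n in("scene","top"):
    im=optics.read_camera(n); cv2.imwrite(f"pics/{n}0.png",cv2.resize(im[:,:,::-1],(800,600),interpolation=cv2.INTER_CUBIC))
    cv2.imwrite(f"{n}0raw.png",im[:,:,::-1]); print(n,optics.camera_info(n))
E
```

```text
pics
{'time_s': 0.0, 'joint_positions': array([ 1.32601009e+00,  1.26393260e-01, -4.06065285e-02,  1.40535900e+00,
       -2.61428006e-05,  1.57073550e+00]), 'qvel': array([ 0.00082807,  0.00021542,  0.00061809, -0.00147207, -0.00247899,
        0.0001152 ]), 'joint_efforts': array([ 4.34255217e-04, -4.35912824e+01,  3.52925062e+01,  1.73345755e-02,
        3.96036432e-05, -8.06557274e-07]), 'ee_pos': array([127.14660979, 508.97082106, 230.52216318]), 'ee_rot': array([-3.14003019e+00,  2.60477364e-05,  2.89686728e+00]), 'wrist_force': array([-0.48222805, -0.28737044,  0.04239084]), 'ft_torque': array([-0.00781531,  0.01713353, -0.00068251]), 'grip_force': 0.0, 'width': 85.36853344605325}
scene {'K': array([[452.2312972 ,   0.        , 272.57770626],
       [  0.        , 452.2312972 , 217.91273997],
       [  0.        ,   0.        ,   1.        ]]), 'rvec': array([ 1.86578522,  1.8106937 , -0.5890011 ]), 'tvec': array([ -19.19356369, -365.23146674, 1507.40497123])}
top {'K': array([[380.28985939,   0.        , 283.14462917],
       [  0.        , 380.28985939, 205.73884697],
       [  0.        ,   0.        ,   1.        ]]), 'rvec': array([ 2.13891544, -2.14123812,  0.1941998 ]), 'tvec': array([ -2.91945204, 523.36597027, 790.29492576])}
```

View pics/scene0.png

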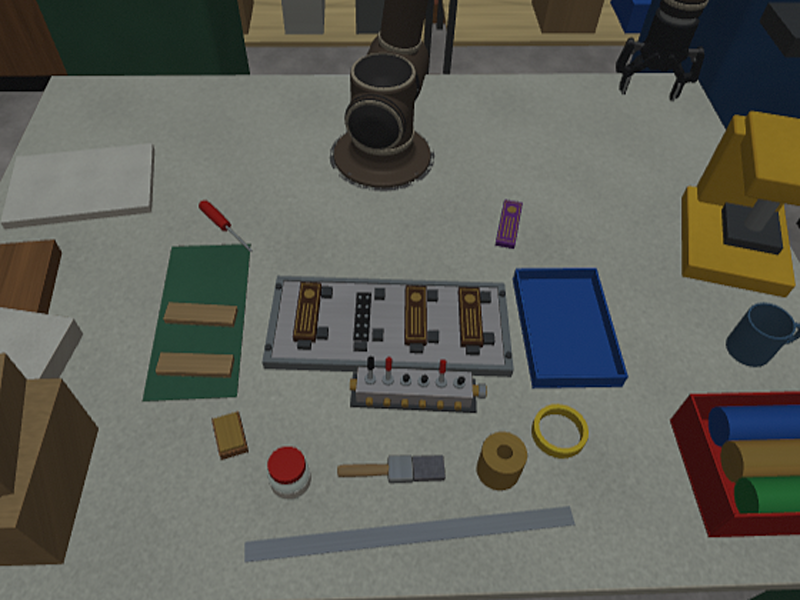

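View pics/top0.png

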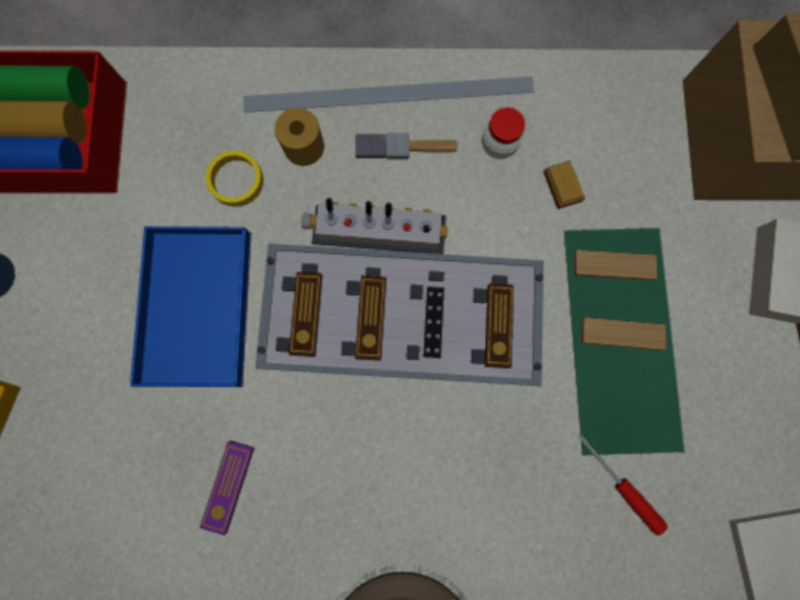

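The top view has +x up and +y left. Candidates at 800×600:
- **Dark finished plates:** bay 1 (305,314), bay 2 (371,317) and bay 4 (499,325). Bay 3 (434,322) is empty.
- **Purple look-alike:** (227,487), to be ignored.
- **Plain blanks:** (616,265) and (624,334) on the green mat. The die at (564,184) is not one.
- **Levers:** vac1 (330,207), vac2 (369,210) and vac3 (388,212) look open. Black vac4 (427,228) looks shut, as do the reds (348,222) and (407,227).

Next is one close crop to check this.

```bash
cat > h.py <<'E'
import numpy as np, cv2
from scipy.optimize import least_squares
from bench import env, optics
def cam(n):
    c=optics.camera_info(n); return c["K"],np.array(c["rvec"],float),np.array(c["tvec"],float)
def unproj(c,uv,z):
    K,r,t=c; R=cv2.Rodrigues(r)[0]; uv=np.atleast_2d(uv).astype(float)
    d=(np.linalg.inv(K)@np.c_[uv,np.ones(len(uv))].T).T@R; o=-R.T@t
    return o+d*((z-o[2])/d[:,2])[:,None]
def place(p,pts):
    c,s=np.cos(p[2]),np.sin(p[2]); pts=np.asarray(pts,float)
    return np.c_[p[0]+c*pts[:,0]-s*pts[:,1],p[1]+s*pts[:,0]+c*pts[:,1],pts[:,2]]
def proj(c,P): return cv2.projectPoints(np.asarray(P,float),c[1],c[2],c[0],None)[0][:,0]
def fit(c,pts,uv,p0):
    f=least_squares(lambda p:((proj(c,place(p,pts))-uv)*[1,1]).ravel(),p0,x_scale=[10,10,.1])
    return f.x,np.abs(f.fun).max()
def snap(n,name,box=None,size=(800,600)):
    im=optics.read_camera(n)[:,:,::-1].copy(); cv2.imwrite(name+"_raw.png",im)
    if box: x0,y0,x1,y1=box; im=im[y0:y1,x0:x1]
    k=min(size[0]/im.shape[1],size[1]/im.shape[0])
    cv2.imwrite("pics/"+name+".png",cv2.resize(im,None,fx=k,fy=k,interpolation=cv2.INTER_CUBIC)); return k
E
python3 - <<'E'
from h import *
c=cam("top")
s=.7
# corners order: (+x,+y),(+x,-y),(-x,-y),(-x,+y)
def rect(l,w,z,ox=0): return [(ox+l/2,w/2,z),(ox+l/2,-w/2,z),(ox-l/2,-w/2,z),(ox-l/2,w/2,z)]
p,e=fit(c,rect(200,440,24),np.array([(268,245),(543,261),(541,384),(257,368)])*s,[450,0,0]);print("bed",p,e)
t,e=fit(c,rect(250,160,35),np.array([(145,227),(250,228),(242,386),(131,385)])*s,[450,300,0]);print("tray",t,e)
for n,uv,z in(("blankA",(616,265),18),("blankB",(624,334),18),("b1",(305,314),37),("b2",(371,317),37),("b4",(499,325),37),("b3",(434,322),22),("vac1",(330,203),83),("vac2",(368,205),83),("vac3",(388,208),83),("blowL",(348,222),83),("blowR",(407,227),83),("vac4",(427,228),83),("foil",(297,127),70),("jar",(507,124),70),("tape",(234,178),24)):
    print(n,unproj(c,np.array(uv)*s,z)[0].round(1))
print(snap("top","crop1",(175,125,385,275)))
E
```

```text
bed [ 4.96233097e+02 -5.43886570e-01 -5.73639258e-02] 1.4851444540828993
tray [ 5.08406119e+02  3.23206702e+02 -5.61536516e-03] 1.4050866226989456
blankA [ 574.9 -343.9   18. ]
blankB [ 463.8 -349.    18. ]
b1 [493.3 149.2  37. ]
b2 [488.6  48.   37. ]
b4 [ 476.1 -148.8   37. ]
b3 [482.5 -49.8  22. ]
vac1 [655.3 108.7  83. ]
vac2 [652.3  51.6  83. ]
vac3 [647.7  21.5  83. ]
blowL [625.7  81.2  83. ]
blowR [618.1  -6.9  83. ]
vac4 [616.7 -36.8  83. ]
foil [783.7 164.4  70. ]
jar [ 790.3 -165.1   70. ]
tape [717.7 272.8  24. ]
3.8095238095238093
```

View pics/crop1.png

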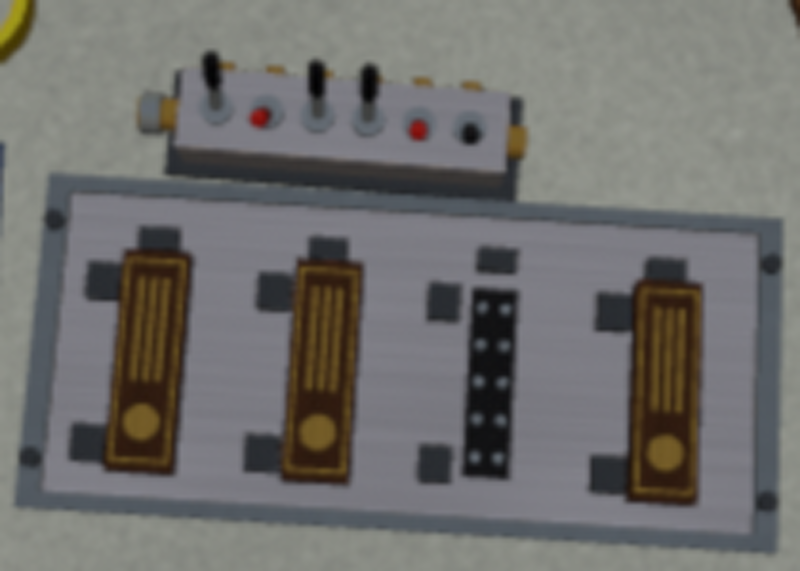

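Crop confirmed:
- vac1, vac2 and vac3 lean away, so they are open. vac4 and both reds are shut.
- The finished plates are in bays 1, 2 and 4. Bay 3 is empty.

I'm moving behind vac1 now.

```bash
python3 -m jog '{"offset":[[-3.2,-1.3,0],[-3.2,-1.3,0],[-3.2,-1.3,0],[-3.2,-1.3,0],[-3.2,-1.3,0],[-3.2,-1.3,0],[-3.2,-1.3,0],[-3.2,-1.3,0]],"turn":[0,0,0,0,0,0,0,0],"fingers":[1,1,1,1,1,1,1,1]}'
python3 -m jog '{"offset":[[-3.2,-1.3,0],[-3.2,-1.3,0],[-3.2,-1.3,0],[-3.2,-1.3,0],[-3.2,-1.3,0],[-3.2,-1.3,0],[-3.2,-1.3,0],[-3.2,-1.3,0]],"turn":[0,0,0,0,0,0,0,0],"fingers":[1,1,1,1,1,1,1,1]}'
python3 -m jog '{"offset":[[0,0,0],[0,0,0],[0,0,0],[0,0,0],[0,0,0],[0,0,0],[0,0,0],[0,0,0]],"turn":[0.12,0.12,0.12,0.12,0.12,0.12,0.12,0.12],"fingers":[1,1,1,1,1,1,1,1]}'
python3 -m jog '{"offset":[[0,0,0],[0,0,0],[0,0,0],[0,0,0],[0,0,0],[0,0,0],[0,0,0],[0,0,0]],"turn":[0.12,0.12,0.12,0.12,0.12,0.12,0.12,0.12],"fingers":[1,1,1,1,1,1,1,1]}'
python3 -m jog '{"offset":[[0,0,0],[0,0,0],[0,0,0],[0,0,0],[0,0,0],[0,0,0],[0,0,0],[0,0,0]],"turn":[0.12,0.12,0.12,0.12,0.12,0.12,0.12,0.12],"fingers":[1,1,1,1,1,1,1,1]}'
cat > g.py <<'E'
# python3 g.py x y z yaw : remaining shift in tool axes (cm) and turn (rad) from the measured pose
import sys; from h import *
o=env.get_obs(); x,y,z,w=map(float,sys.argv[1:5]); yaw=o["ee_rot"][2]; p=o["ee_pos"]
d=np.array([x,y])-p[:2]; c,s=np.cos(yaw),np.sin(yaw)
print("pos",p.round(1),"yaw",round(yaw,3),"F",o["wrist_force"].round(1),"w",round(o["width"],1),"t",round(o["time_s"],1))
print("offset cm",np.round([(c*d[0]+s*d[1])/10,(s*d[0]-c*d[1])/10,(p[2]-z)/10],2),"turn",round(-((w-yaw+np.pi)%(2*np.pi)-np.pi),3))
E
python3 g.py 688 109 66 -0.06
```

```text
time_s: 0.82
ee_pos: [351.4, 345.0, 231.1]
ee_rot: [-3.141, -0.0, 2.897]
wrist_force: [-0.3, -0.1, 0.5]
width: 0.1
grip_force: 0.0
time_s: 1.48
ee_pos: [574.6, 182.1, 230.9]
ee_rot: [-3.141, -0.001, 2.897]
wrist_force: [0.1, 1.1, 0.1]
width: 0.1
grip_force: 0.0
time_s: 2.15
ee_pos: [573.4, 183.4, 230.8]
ee_rot: [-3.141, -0.0, 1.931]
wrist_force: [-0.5, 0.2, 0.1]
width: 0.1
grip_force: 0.0
time_s: 2.82
ee_pos: [573.4, 183.4, 230.9]
ee_rot: [-3.141, 0.001, 0.971]
wrist_force: [0.3, -0.9, -0.2]
width: 0.3
grip_force: 0.0
time_s: 3.48
ee_pos: [589.1, 107.0, 230.8]
ee_rot: [-3.079, 0.008, 0.15]
wrist_force: [0.5, 0.2, 0.4]
width: 0.1
grip_force: 0.0
pos [589.1 107.  230.8] yaw 0.15 F [0.5 0.2 0.4] w 0.1 t 3.5
offset cm [ 9.81  1.28 16.48] turn 0.21
```

Yaw near 0 hits the wrist limit. For the levers I'll work at yaw about 1.51, and later at about 3.08.

```bash
python3 -m jog '{"offset":[[0,0,0],[0,0,0],[0,0,0],[0,0,0],[0,0,0],[0,0,0]],"turn":[-0.12,-0.12,-0.12,-0.12,-0.12,-0.12],"fingers":[1,1,1,1,1,1]}' >/dev/null
python3 -m jog '{"offset":[[0,0,0],[0,0,0],[0,0,0],[0,0,0],[0,0,0],[0,0,0]],"turn":[-0.12,-0.12,-0.12,-0.12,-0.12,0],"fingers":[1,1,1,1,1,1]}' 
python3 g.py 693 109 66 1.51
```

```text
time_s: 4.48
ee_pos: [588.9, 106.5, 230.9]
ee_rot: [-3.119, -0.057, 1.472]
wrist_force: [-0.6, -0.2, -0.2]
width: 0.2
grip_force: 0.0
pos [588.9 106.5 230.9] yaw 1.472 F [-0.6 -0.2 -0.2] w 0.2 t 4.5
offset cm [ 1.27 10.34 16.49] turn -0.038
```

```bash
cat > g.py <<'E'
# python3 g.py x y z yaw : remaining shift in tool axes (cm) and turn (rad) from the measured pose
import sys; from h import *
from scipy.spatial.transform import Rotation as Ro
o=env.get_obs(); v=list(map(float,sys.argv[1:5])); R=Ro.from_euler("xyz",o["ee_rot"]).as_matrix(); p=o["ee_pos"]; yaw=o["ee_rot"][2]
print("pos",p.round(1),"rot",o["ee_rot"].round(3),"F",o["wrist_force"].round(1),"w",round(o["width"],1),"g",round(o["grip_force"],1),"t",round(o["time_s"],1),"q",o["joint_positions"].round(2))
print("offset cm",np.round(R.T@(np.array(v[:3])-p)/10,2),"turn",round(-((v[3]-yaw+np.pi)%(2*np.pi)-np.pi),3))
E
python3 g.py 695 109 130 1.51
python3 -m jog '{"offset":[[0.4,2.6,1],[0.4,2.6,3],[0,2.6,3],[0,2.6,3],[0,0,0],[0,0,0]],"turn":[-0.04,0,0,0,0,0],"fingers":[1,1,1,1,1,1]}' 
python3 g.py 695 109 64 1.51; python3 -c "
from h import *; print(snap('top','crop2',(175,105,385,215)))"
```

```text
pos [588.9 106.5 230.9] rot [-3.119 -0.057  1.472] F [-0.6 -0.2 -0.2] w 0.2 g 0.0 t 4.5 q [0.15 0.27 0.14 1.45 0.06 1.82]
offset cm [ 0.71 10.76  9.91] turn -0.038
time_s: 4.98
ee_pos: [690.8, 112.8, 126.0]
ee_rot: [-3.115, -0.057, 1.506]
wrist_force: [-0.5, 0.1, 0.4]
width: -0.1
grip_force: 0.0
pos [690.8 112.8 126. ] rot [-3.115 -0.057  1.506] F [-0.5  0.1  0.4] w -0.1 g 0.0 t 5.0 q [0.14 0.49 0.22 1.32 0.06 1.77]
offset cm [-0.71  0.61  6.15] turn -0.004
3.8095238095238093
```

View pics/crop2.png

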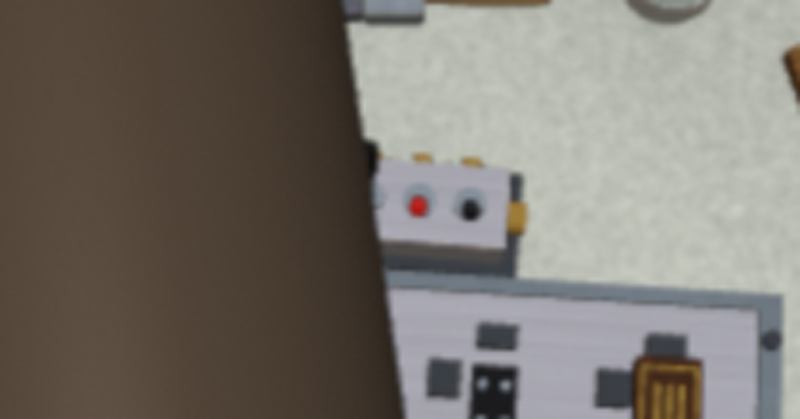

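```bash
python3 -m jog '{"offset":[[-0.4,0.3,2],[-0.4,0.3,2.2],[0,0,2],[0,-1,0],[0,-1,0],[0,-1,0],[0,-1,0],[0,-0.8,0]],"turn":[0,0,0,0,0,0,0,0],"fingers":[1,1,1,1,1,1,1,1]}' 
python3 -m jog '{"offset":[[0,0,0],[0,2.4,0],[0,2.4,0],[0,0,-3],[0,0,0]],"turn":[0,0,0,0,0],"fingers":[1,1,1,1,1]}' 
python3 g.py 692 51 64 1.51; python3 -c "
from h import *; print(snap('scene','sc2',(230,240,350,330)))"
```

```text
time_s: 5.7
ee_pos: [648.2, 111.6, 71.7]
ee_rot: [-3.126, -0.059, 1.508]
wrist_force: [-0.9, 0.4, 0.5]
width: -0.1
grip_force: 0.0
time_s: 6.12
ee_pos: [699.7, 106.6, 102.3]
ee_rot: [-3.128, -0.059, 1.508]
wrist_force: [0.5, 0.5, 2.1]
width: 0.2
grip_force: 0.0
pos [699.7 106.6 102.3] rot [-3.128 -0.059  1.508] F [0.5 0.5 2.1] w 0.2 g 0.0 t 6.1 q [0.13 0.5  0.18 1.26 0.06 1.76]
offset cm [-5.82 -0.37  3.5 ] turn -0.002
6.666666666666667
```

View pics/sc2.png

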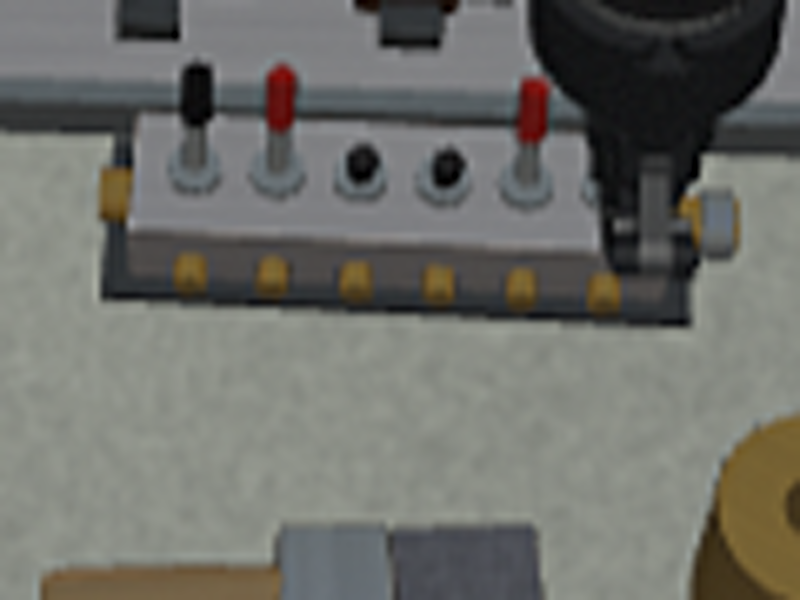

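```bash
python3 -m jog '{"offset":[[-2.9,-0.2,0],[-2.9,-0.2,0],[0,0,1.8],[0,0,1.7],[0,0,0]],"turn":[0,0,0,0,0],"fingers":[1,1,1,1,1]}' 
python3 g.py 692 52 64 1.51
python3 -m jog '{"offset":[[0,-1,0],[0,-1,0],[0,-1,0],[0,-1,0],[0,-0.8,0],[0,2.4,0],[0,2.4,0],[0,0,-3.5]],"turn":[0,0,0,0,0,0,0,0],"fingers":[1,1,1,1,1,1,1,1]}' 
python3 g.py 689 21.5 64 1.51
```

```text
time_s: 6.58
ee_pos: [686.5, 50.6, 56.1]
ee_rot: [-3.117, -0.058, 1.508]
wrist_force: [-0.3, 1.1, -0.1]
width: -0.1
grip_force: 0.0
pos [686.5  50.6  56.1] rot [-3.117 -0.058  1.508] F [-0.3  1.1 -0.1] w -0.1 g 0.0 t 6.6 q [0.05 0.49 0.07 1.17 0.06 1.68]
offset cm [ 0.22  0.52 -0.79] turn -0.002
time_s: 7.25
ee_pos: [688.3, 49.3, 86.9]
ee_rot: [-3.112, -0.057, 1.509]
wrist_force: [-0.3, 0.5, -1.9]
width: -0.2
grip_force: 0.0
pos [688.3  49.3  86.9] rot [-3.112 -0.057  1.509] F [-0.3  0.5 -1.9] w -0.2 g 0.0 t 7.2 q [0.05 0.49 0.13 1.24 0.06 1.68]
offset cm [-2.9   0.3   2.12] turn -0.001
```

```bash
python3 -m jog '{"offset":[[-2.9,0.1,0],[0,0,1.2],[0,0,1.2],[0,-1,0],[0,-1,0],[0,-1,0],[0,-1,0],[0,-0.9,0]],"turn":[0,0,0,0,0,0,0,0],"fingers":[1,1,1,1,1,1,1,1]}' 
python3 -m jog '{"offset":[[0,2.4,0],[0,2.4,0],[0,0,-4],[0,0,-4],[-4,-1,0],[-4,-1,0],[-4,-1,0],[-4,-1,0]],"turn":[0,0,0,0,0,0,0,0],"fingers":[1,1,1,1,1,1,1,1]}' 
python3 -m jog '{"offset":[[-4,-1,-2],[-4,-1,-2],[-4,-1,0],[-4,-1,0],[0,0,0]],"turn":[0,0,0,0,0],"fingers":[-1,-1,-1,-1,-1]}' 
python3 g.py 689 21.5 64 1.51; python3 -c "
from h import *; print(snap('top','crop3',(175,125,455,335)))"
```

```text
time_s: 7.92
ee_pos: [638.3, 25.5, 68.6]
ee_rot: [-3.122, -0.058, 1.51]
wrist_force: [20.2, -0.6, -4.2]
width: 0.3
grip_force: 9.7
time_s: 8.58
ee_pos: [637.6, -140.3, 139.3]
ee_rot: [-3.121, -0.059, 1.511]
wrist_force: [-0.1, -1.0, -0.2]
width: -0.2
grip_force: 0.0
time_s: 9.0
ee_pos: [588.9, -297.7, 166.9]
ee_rot: [-3.12, -0.056, 1.503]
wrist_force: [-0.1, 1.6, -0.2]
width: 60.8
grip_force: 0.0
pos [ 588.9 -297.7  166.9] rot [-3.12  -0.056  1.503] F [-0.1  1.6 -0.2] w 60.8 g 0.0 t 9.0 q [-0.49  0.43  0.22  1.4   0.04  1.15]
offset cm [31.9   8.08 11.94] turn -0.007
2.857142857142857
```

View pics/crop3.png

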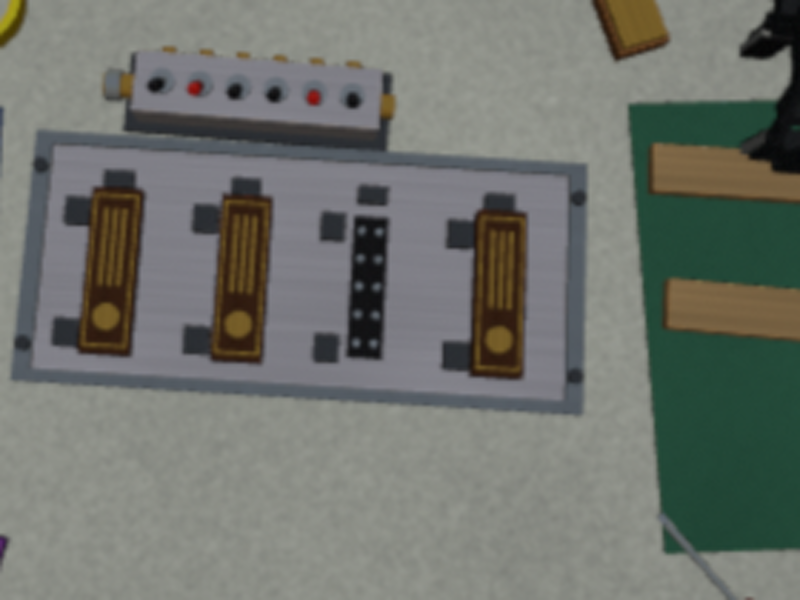

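All six levers are shut: the grips show as dots in a row at y≈90 in the crop. Now I'll remove the tool tilt by turning to the opposite wrist limit, above the bed.

```bash
python3 -m jog '{"offset":[[4,-1,-1],[4,-1,-1],[4,-1,0],[4,-1,0],[4,-1,0],[4,-1,0],[4,-1,0],[4,-1,0]],"turn":[0,0,0,0,0,0,0,0],"fingers":[-1,-1,-1,-1,-1,-1,-1,-1]}' >/dev/null
Z='' 
python3 -m jog '{"offset":[[4,0,0],[4,0,0],[0,0,0],[0,0,0],[0,0,0],[0,0,0],[0,0,0],[0,0,0]],"turn":[-0.12,-0.12,-0.12,-0.12,-0.12,-0.12,-0.12,-0.12],"fingers":[-1,-1,-1,-1,-1,-1,-1,-1]}' >/dev/null
python3 -m jog '{"offset":[[0,0,0],[0,0,0],[0,0,0],[0,0,0],[0,0,0],[0,0,0],[0,0,0],[0,0,0]],"turn":[-0.12,-0.12,-0.12,-0.12,-0.12,-0.12,-0.12,-0.12],"fingers":[-1,-1,-1,-1,-1,-1,-1,-1]}' >/dev/null
python3 -m jog '{"offset":[[0,0,0],[0,0,0],[0,0,0],[0,0,0],[0,0,0],[0,0,0],[0,0,0],[0,0,0]],"turn":[-0.12,-0.12,-0.12,-0.12,-0.12,-0.12,-0.12,-0.12],"fingers":[-1,-1,-1,-1,-1,-1,-1,-1]}' >/dev/null
python3 -m jog '{"offset":[[0,0,0],[0,0,0],[0,0,0],[0,0,0],[0,0,0],[0,0,0],[0,0,0],[0,0,0]],"turn":[-0.12,-0.12,-0.12,-0.12,-0.12,-0.12,-0.12,-0.12],"fingers":[-1,-1,-1,-1,-1,-1,-1,-1]}' >/dev/null
python3 g.py 493 149 150 3.08
python3 -m jog '{"offset":[[0,0,0],[0,0,0],[0,0,0],[0,0,0]],"turn":[-0.12,-0.12,-0.12,-0.12],"fingers":[-1,-1,-1,-1]}' >/dev/null
python3 g.py 493 149 150 3.08
python3 -m jog '{"offset":[[0,0,0],[0,0,0],[0,0,0],[0,0,0]],"turn":[-0.12,-0.12,-0.12,-0.12],"fingers":[-1,-1,-1,-1]}' >/dev/null
python3 g.py 493 149 150 3.08
```

```text
pos [531.2 110.2 211.8] rot [-3.12   0.058 -0.925] F [ 0.8  0.5 -0. ] w 85.5 g 0.0 t 12.4 q [ 0.17  0.16 -0.04  1.38  0.06 -2.05]
offset cm [-5.03  0.86  6.47] turn 2.278
pos [531.2 110.2 211.8] rot [-3.095  0.041 -0.445] F [0.1 0.1 0.7] w 85.2 g 0.0 t 12.7 q [ 0.17  0.16 -0.04  1.38  0.06 -2.53]
offset cm [-4.86 -1.56  6.47] turn 2.758
pos [531.2 110.2 211.8] rot [-3.081  0.015  0.035] F [-0.8  0.1  0.3] w 85.0 g 0.0 t 13.1 q [ 0.17  0.16 -0.04  1.38  0.06 -3.01]
offset cm [-3.58 -3.63  6.47] turn -3.045
```

```bash
python3 -m jog '{"offset":[[0,0,0],[0,0,0]],"turn":[-0.12,-0.12],"fingers":[-1,-1]}' >/dev/null
python3 g.py 493 149 150 3.08
python3 -m jog '{"offset":[[0,0,0],[0,0,0]],"turn":[-0.1,0],"fingers":[-1,-1]}' >/dev/null
python3 g.py 493 149 150 3.08
python3 -m jog '{"offset":[[0,0,0],[0,0,0]],"turn":[-0.1,0],"fingers":[-1,-1]}' >/dev/null
python3 g.py 493 149 150 3.08
```

```text
pos [526.2 132.8 211.6] rot [-3.102e+00  1.000e-03  2.260e-01] F [-0.4  0.4 -0.5] w 85.8 g 0.0 t 13.2 q [ 0.23  0.16 -0.04  1.37  0.04 -3.14]
offset cm [-2.86 -2.07  6.25] turn -2.854
pos [516.8 164.  211.9] rot [-3.12e+00 -3.00e-03  2.93e-01] F [ 0.5 -1.2 -0.3] w 85.3 g 0.0 t 13.4 q [ 0.3   0.16 -0.05  1.37  0.02 -3.14]
offset cm [-2.73  0.88  6.16] turn -2.787
pos [507.9 188.  211.9] rot [-3.141 -0.004  0.352] F [-0.1 -0.   0. ] w 85.4 g 0.0 t 13.6 q [ 0.35  0.15 -0.05  1.36  0.   -3.14]
offset cm [-2.77  3.15  6.18] turn -2.728
```

```bash
python3 -m jog '{"offset":[[0,0,0],[0,0,0],[0,0,0],[0,0,0],[-2,3.6,2],[0,0,2],[0,0,2],[0,0,0]],"turn":[0.1,0.1,0.1,0.11,0,0,0,0],"fingers":[-0.5,-0.5,-0.5,-0.5,-0.5,-0.5,-0.5,-0.5]}' >/dev/null
python3 g.py 493 149 20 -0.06
python3 - <<'E'
from h import *
o=env.get_obs(); c=cam("wrist"); print(snap("wrist","w1"))
print(proj(c,[(493,149,37)]))
E
```

```text
pos [487.1 152.3 150.2] rot [ 3.142e+00  1.000e-03 -6.400e-02] F [-0.5 -0.  -0.1] w 63.8 g 0.0 t 14.2 q [ 0.3   0.11 -0.23  1.23  0.   -2.77]
offset cm [ 0.62  0.29 13.02] turn -0.004
1.4285714285714286
[[285.07158678 203.81751389]]
```

View pics/w1.png

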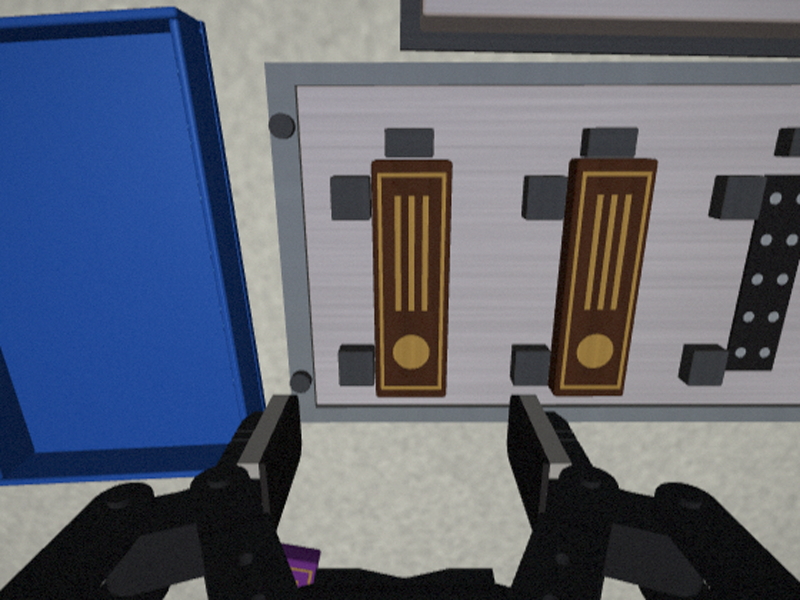

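```bash
python3 - <<'E'
from h import *
c=cam("wrist"); s=.7
R=[(65,20,37),(65,-20,37),(-65,-20,37),(-65,20,37)]
for n,uv in(("b1",[(372,160),(452,161),(446,396),(378,392)]),("b2",[(569,158),(657,160),(625,396),(552,391)])):
    print(n,fit(c,R,np.array(uv)*s,[490,100,-.06]))
I=[(120,-75,35),(-120,-75,35)]
print(unproj(c,np.array([(175,9),(203,22)])*s,35))
print(unproj(c,np.array([(181,32),(40,452)])*s,5))
E
python3 g.py 493 149 20 -0.06
```

```text
b1 (array([ 4.95805911e+02,  1.46787310e+02, -6.18539912e-02]), np.float64(3.083010431542675))
b2 (array([ 4.90028734e+02,  4.74070119e+01, -4.55106496e-02]), np.float64(3.4447147114988184))
[[632.40701202 246.1731357   35.        ]
 [626.43577344 234.51016489  35.        ]]
[[629.35237257 256.75164919   5.        ]
 [388.29596727 401.47836711   5.        ]]
pos [488.  152.6 152.2] rot [-3.141e+00 -1.000e-03 -6.400e-02] F [-0.   0.2 -0.1] w 64.1 g 0.0 t 14.3 q [ 0.3   0.11 -0.23  1.23  0.   -2.77]
offset cm [ 0.51  0.34 13.22] turn -0.004
```

```bash
python3 -m jog '{"offset":[[0.3,0.2,3.5],[0.3,0.2,3.5],[0,0,3],[0,0,2],[0,0,1.2],[0,0,0]],"turn":[0,0,0,0,0,0],"fingers":[-0.5,-0.5,-0.5,-0.5,-0.5,-0.5]}' 70
python3 g.py 494 148 20 -0.062
python3 -m jog '{"offset":[[0,0,0],[0,0,0],[0,0,0],[0,0,0],[0,0,0],[0,0,-1],[0,0,-1],[0,0,-2]],"turn":[0,0,0,0,0,0,0,0],"fingers":[1,1,1,1,1,1,1,1]}' 70
python3 g.py 508 325 90 -1.571
```

```text
time_s: 14.77
ee_pos: [495.0, 148.7, 20.3]
ee_rot: [-3.141, -0.001, -0.064]
wrist_force: [-0.7, 0.1, 0.7]
width: 64.5
grip_force: 0.0
pos [495.  148.7  20.3] rot [-3.141e+00 -1.000e-03 -6.400e-02] F [-0.7  0.1  0.7] w 64.5 g 0.0 t 14.8 q [ 0.29  0.2  -0.43  0.94  0.   -2.79]
offset cm [-0.1   0.08  0.03] turn -0.002
time_s: 15.43
ee_pos: [495.2, 148.3, 62.0]
ee_rot: [-3.141, -0.003, -0.064]
wrist_force: [0.2, -0.9, -1.3]
width: 38.5
grip_force: 70.4
pos [495.2 148.3  62. ] rot [-3.141e+00 -3.000e-03 -6.400e-02] F [ 0.2 -0.9 -1.3] w 38.5 g 70.4 t 15.4 q [ 0.29  0.16 -0.37  1.03  0.   -2.79]
offset cm [  0.15 -17.71  -2.78] turn 1.507
```

```bash
python3 -m jog '{"offset":[[0,0,-3],[0,-3,-1],[1.8,-3.7,0],[1.8,-3.7,0],[1.8,-3.7,0],[1.6,-3.6,0],[0,0,0],[0,0,0]],"turn":[0,0,0,0,0,0,0.11,0.11],"fingers":[1,1,1,1,1,1,1,1]}' >/dev/null
python3 -m jog '{"offset":[[0,0,0],[0,0,0],[0,0,0],[0,0,0],[0,0,0],[0,0,0],[0,0,0],[0,0,0]],"turn":[0.12,0.12,0.12,0.12,0.12,0.12,0.12,0.12],"fingers":[1,1,1,1,1,1,1,1]}' >/dev/null
python3 -m jog '{"offset":[[0,0,0],[0,0,0],[0,0,0],[0,0,0]],"turn":[0.12,0.12,0.087,0],"fingers":[1,1,1,1]}' 
python3 g.py 578 325 5 -1.571
python3 -c "
from h import *; print(snap('top','t4',(80,140,300,300)))"
```

```text
time_s: 17.1
ee_pos: [577.4, 320.8, 103.9]
ee_rot: [-3.136, 0.002, -1.573]
wrist_force: [-0.1, -0.5, -0.4]
width: 38.1
grip_force: 70.6
pos [577.4 320.8 103.9] rot [-3.136e+00  2.000e-03 -1.573e+00] F [-0.1 -0.5 -0.4] w 38.1 g 70.6 t 17.1 q [ 0.51  0.4   0.04  1.2  -0.   -1.06]
offset cm [-0.4  -0.01  9.89] turn -0.002
3.6363636363636362
```

View pics/t4.png

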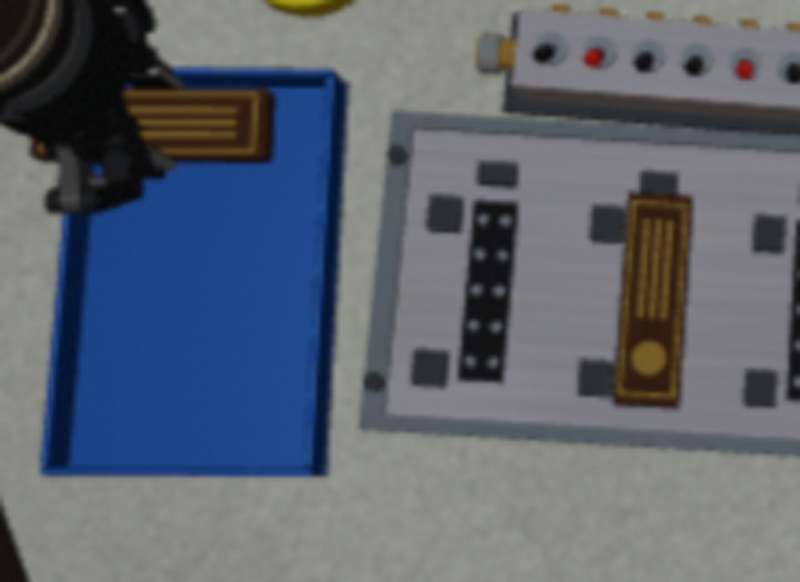

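```bash
python3 - <<'E'
from h import *
c=cam("top"); f=lambda a:np.array(a)/3.63636+[80,140]
print(unproj(c,f([(347,72),(327,475),(41,474)]),35).round(1))
print("plate end",unproj(c,f([(272,88),(272,160)]),121).round(1))
E
```

```text
[[629.9 239.1  35. ]
 [383.6 239.8  35. ]
 [384.5 407.6  35. ]]
plate end [[595.3 256.2 121. ]
 [554.4 254.  121. ]]
```

```bash
python3 -m jog '{"offset":[[0,0.4,3.5],[0,0,3],[0,0,2],[0,0,1.0],[0,0,0.3],[0,0,0],[0,0,0],[0,0,0]],"turn":[0,0,0,0,0,0,0,0],"fingers":[1,1,1,1,1,1,-0.3,-0.3]}' 
python3 -m jog '{"offset":[[0,0,0],[0,0,-2],[0,0,-3.5],[0,0,-3.5],[0,0,0]],"turn":[0,0,0,0,0],"fingers":[-0.3,-0.3,-0.3,-0.3,-0.3]}' 
python3 g.py 490 48 100 -0.062
```

```text
time_s: 17.82
ee_pos: [574.4, 321.2, 5.8]
ee_rot: [-3.135, 0.002, -1.57]
wrist_force: [0.7, -0.2, 0.6]
width: 55.6
grip_force: 0.0
time_s: 18.23
ee_pos: [576.5, 322.5, 102.7]
ee_rot: [-3.127, 0.007, -1.57]
wrist_force: [1.3, 0.9, 1.0]
width: 55.4
grip_force: 0.0
pos [576.5 322.5 102.7] rot [-3.127  0.007 -1.57 ] F [1.3 0.9 1. ] w 55.4 g 0.0 t 18.2 q [ 0.51  0.39  0.03  1.19 -0.   -1.06]
offset cm [27.45  8.65 -0.05] turn -1.508
```

```bash
python3 -m jog '{"offset":[[3.9,1.2,0],[3.9,1.2,0],[3.9,1.2,0],[3.9,1.2,0],[3.9,1.2,0],[3.9,1.2,0],[3.9,1.3,0],[0,0,0]],"turn":[0,0,0,0,0,0,0,-0.116],"fingers":[-0.5,-0.5,-0.5,-0.5,-0.5,-0.5,-0.5,-0.5]}' >/dev/null
python3 -m jog '{"offset":[[0,0,0],[0,0,0],[0,0,0],[0,0,0],[0,0,0],[0,0,0],[0,0,0],[0,0,0]],"turn":[-0.116,-0.116,-0.116,-0.116,-0.116,-0.116,-0.116,-0.116],"fingers":[-0.5,-0.5,-0.5,-0.5,-0.5,-0.5,-0.5,-0.5]}' >/dev/null
python3 -m jog '{"offset":[[0,0,0],[0,0,0],[0,0,0],[0,0,0],[0,0,0]],"turn":[-0.116,-0.116,-0.116,-0.116,0],"fingers":[-0.5,-0.5,-0.5,-0.5,-0.5]}' 
python3 g.py 490 48 20 -0.062
```

```text
time_s: 19.98
ee_pos: [488.4, 47.7, 94.0]
ee_rot: [-3.14, -0.005, -0.06]
wrist_force: [0.5, 0.1, 0.0]
width: 63.9
grip_force: 0.0
pos [488.4  47.7  94. ] rot [-3.14  -0.005 -0.06 ] F [0.5 0.1 0. ] w 63.9 g 0.0 t 20.0 q [ 0.1   0.09 -0.38  1.09  0.   -2.98]
offset cm [ 0.12 -0.02  7.41] turn 0.002
```

```bash
python3 -m jog '{"offset":[[0.1,0,3],[0,0,2.4],[0,0,1.3],[0,0,0.7],[0,0,0],[0,0,0],[0,0,0],[0,0,0]],"turn":[0,0,0,0,0,0,0,0],"fingers":[-0.5,-0.5,-0.5,-0.5,-0.5,1,1,1]}' 70
python3 -m jog '{"offset":[[0,0,0],[0,0,0],[0,0,-2],[0,0,-3],[0,-1,-3],[0,-3,0],[0,0,0]],"turn":[0,0,0,0,0,0,0],"fingers":[1,1,1,1,1,1,1]}'
python3 g.py 507 321 100 -1.571
```

```text
time_s: 20.65
ee_pos: [490.6, 47.9, 21.4]
ee_rot: [-3.139, -0.007, -0.064]
wrist_force: [-0.2, -0.2, -0.2]
width: 38.5
grip_force: 70.2
time_s: 21.23
ee_pos: [493.7, 90.6, 102.5]
ee_rot: [-3.137, -0.01, -0.061]
wrist_force: [-0.1, -0.4, -1.4]
width: 38.1
grip_force: 70.6
pos [493.7  90.6 102.5] rot [-3.137 -0.01  -0.061] F [-0.1 -0.4 -1.4] w 38.1 g 70.6 t 21.2 q [ 0.18  0.11 -0.35  1.11  0.   -2.9 ]
offset cm [ -0.09 -23.08   0.36] turn 1.51
```

```bash
python3 -m jog '{"offset":[[0,-3.8,0],[0,-3.8,0],[0,-3.9,0],[0,-3.9,0],[0,-3.9,0],[0,-3.8,0],[0,0,0],[0,0,0]],"turn":[0,0,0,0,0,0,0.116,0.116],"fingers":[1,1,1,1,1,1,1,1]}' >/dev/null
python3 -m jog '{"offset":[[0,0,0],[0,0,0],[0,0,0],[0,0,0],[0,0,0],[0,0,0],[0,0,0],[0,0,0]],"turn":[0.116,0.116,0.116,0.116,0.116,0.116,0.116,0.116],"fingers":[1,1,1,1,1,1,1,1]}' >/dev/null
python3 -m jog '{"offset":[[0,0,0],[0,0,0],[0,0,0],[0,0,0]],"turn":[0.116,0.116,0.116,0],"fingers":[1,1,1,1]}' 
python3 g.py 507 321 5 -1.571
```

```text
time_s: 22.9
ee_pos: [506.0, 317.7, 99.9]
ee_rot: [-3.137, 0.001, -1.574]
wrist_force: [0.6, 0.3, -0.5]
width: 38.2
grip_force: 70.8
pos [506.  317.7  99.9] rot [-3.137e+00  1.000e-03 -1.574e+00] F [ 0.6  0.3 -0.5] w 38.2 g 70.8 t 22.9 q [ 0.56  0.29 -0.13  1.15 -0.   -1.01]
offset cm [-0.32 -0.06  9.49] turn -0.003
```

```bash
python3 -m jog '{"offset":[[-0.2,0,3.5],[0,0,3],[0,0,1.8],[0,0,0.9],[0,0,0.2],[0,0,0],[0,0,0],[0,0,0]],"turn":[0,0,0,0,0,0,0,0],"fingers":[1,1,1,1,1,1,-0.3,-0.3]}' 
python3 -m jog '{"offset":[[0,0,0],[0,0,-2],[0,0,-3.5],[0,0,-3.5],[3.9,0.2,0],[3.9,0.2,0],[3.9,0.2,0],[3.9,0.2,0]],"turn":[0,0,0,0,0,0,0,0],"fingers":[-0.3,-0.3,-0.3,-0.3,-0.3,-0.3,-0.3,-0.3]}' 
python3 -m jog '{"offset":[[3.9,0.2,0],[3.9,0.2,0],[3.9,0.2,0],[3.9,0.2,0],[3.9,0.2,0],[3.9,0.2,0],[3.9,0.2,0],[3.9,0.2,0]],"turn":[0,0,0,0,0,0,0,0],"fingers":[-0.5,-0.5,-0.5,-0.5,-0.5,-0.5,-0.5,-0.5]}' >/dev/null
python3 -m jog '{"offset":[[0,0,0],[0,0,0],[0,0,0],[0,0,0],[0,0,0],[0,0,0],[0,0,0]],"turn":[0.117,0.117,0.117,0.117,0.117,0.117,0.117],"fingers":[-0.5,-0.5,-0.5,-0.5,-0.5,-0.5,-0.5]}' >/dev/null
python3 -m jog '{"offset":[[0,0,0],[0,0,0],[0,0,0],[0,0,0],[0,0,0],[0,0,0],[0,0,0],[0,0,0]],"turn":[0.117,0.117,0.117,0.117,0.117,0.117,0.117,0],"fingers":[-0.5,-0.5,-0.5,-0.5,-0.5,-0.5,-0.5,-0.5]}' >/dev/null
python3 g.py 478 -150 20 3.08
python3 - <<'E'
from h import *
print(snap("wrist","w2")); c=cam("wrist"); print(proj(c,[(478,-150,37)])/.7)
E
```

```text
time_s: 23.57
ee_pos: [507.4, 320.7, 7.5]
ee_rot: [-3.135, 0.002, -1.57]
wrist_force: [0.6, 0.5, 0.1]
width: 55.6
grip_force: 0.0
time_s: 24.23
ee_pos: [498.2, 163.0, 97.1]
ee_rot: [-3.135, 0.002, -1.57]
wrist_force: [-0.4, 0.5, -0.1]
width: 55.6
grip_force: 0.0
pos [ 482.3 -148.    96.2] rot [3.14  0.006 3.072] F [-0.2 -0.3 -0.5] w 64.2 g 0.0 t 26.1 q [-0.3   0.12 -0.35  1.1   0.   -0.23]
offset cm [ 0.46 -0.24  7.62] turn -0.008
1.4285714285714286
[[400.3395417  332.05648672]]
```

View pics/w2.png

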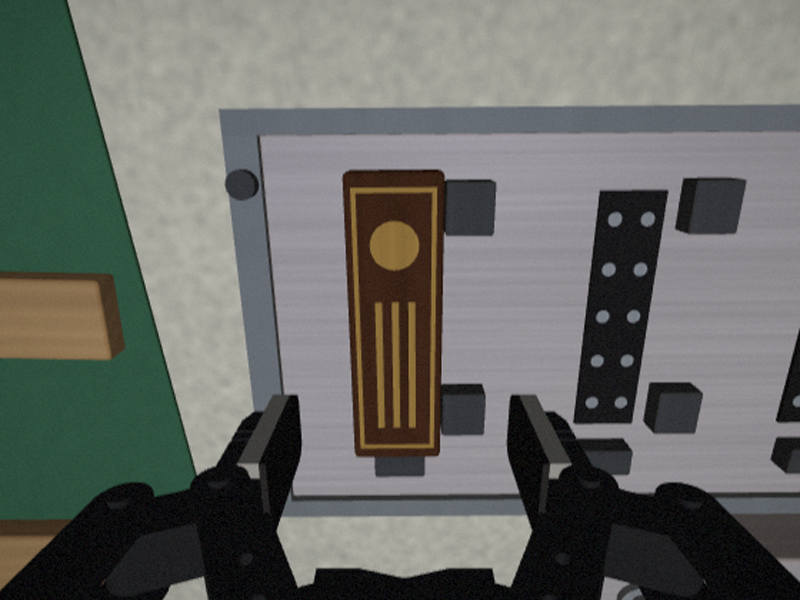

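```bash
python3 - <<'E'
from h import *
c=cam("wrist"); s=.7
R=[(65,20,37),(65,-20,37),(-65,-20,37),(-65,20,37)]
print(fit(c,R,np.array([(439,456),(356,456),(344,172),(443,171)])*s,[478,-150,-.06]))
E
python3 -m jog '{"offset":[[0.4,-0.1,3],[0,-0.1,2.4],[0,0,1.4],[0,0,0.8],[0,0,0],[0,0,0],[0,0,0],[0,0,0]],"turn":[-0.01,0,0,0,0,0,0,0],"fingers":[-0.5,-0.5,-0.5,-0.5,-0.5,1,1,1]}' 70
python3 -m jog '{"offset":[[0,0,0],[0,0,0],[0,0,-2],[0,0,-3],[0,1,-3],[0,3,0],[0,0,0]],"turn":[0,0,0,0,0,0,0],"fingers":[1,1,1,1,1,1,1]}'
python3 g.py 440 321 100 -1.571
```

```text
(array([ 4.76075157e+02, -1.51859759e+02, -5.71901664e-02]), np.float64(1.713281230883922))
time_s: 26.87
ee_pos: [479.4, -150.4, 21.2]
ee_rot: [-3.141, 0.007, 3.084]
wrist_force: [-0.9, -2.8, 2.0]
width: 39.1
grip_force: 70.6
time_s: 27.45
ee_pos: [481.8, -107.1, 102.1]
ee_rot: [3.138, 0.009, 3.087]
wrist_force: [-0.2, 0.1, -1.4]
width: 38.1
grip_force: 71.6
pos [ 481.8 -107.1  102.1] rot [3.138 0.009 3.087] F [-0.2  0.1 -1.4] w 38.1 g 71.6 t 27.4 q [-0.22  0.09 -0.36  1.11  0.   -0.17]
offset cm [ 6.53 42.52  0.29] turn -1.626
```

```bash
python3 -m jog '{"offset":[[0.6,3.9,0],[0.6,3.9,0],[0.6,3.9,0],[0.6,3.9,0],[0.6,3.9,0],[0.6,3.9,0],[0.6,3.9,0],[0.6,3.9,0]],"turn":[0,0,0,0,0,0,0,0],"fingers":[1,1,1,1,1,1,1,1]}' >/dev/null
python3 -m jog '{"offset":[[0.6,3.9,0],[0.6,3.9,0],[0.8,3.7,0],[0,0,0],[0,0,0],[0,0,0],[0,0,0],[0,0,0]],"turn":[0,0,0,-0.116,-0.116,-0.116,-0.116,-0.116],"fingers":[1,1,1,1,1,1,1,1]}' >/dev/null
python3 -m jog '{"offset":[[0,0,0],[0,0,0],[0,0,0],[0,0,0],[0,0,0],[0,0,0],[0,0,0],[0,0,0]],"turn":[-0.116,-0.116,-0.116,-0.116,-0.116,-0.116,-0.116,-0.116],"fingers":[1,1,1,1,1,1,1,1]}' >/dev/null
python3 -m jog '{"offset":[[0,0,0],[0,0,0]],"turn":[-0.116,0],"fingers":[1,1]}' 
python3 g.py 437 323 5 -1.571
```

```text
time_s: 29.62
ee_pos: [436.7, 320.4, 99.7]
ee_rot: [-3.137, 0.001, -1.572]
wrist_force: [-0.7, 0.4, -0.6]
width: 38.0
grip_force: 71.7
pos [436.7 320.4  99.7] rot [-3.137e+00  1.000e-03 -1.572e+00] F [-0.7  0.4 -0.6] w 38.0 g 71.7 t 29.6 q [ 0.63  0.19 -0.26  1.12 -0.   -0.94]
offset cm [-0.24  0.01  9.47] turn -0.001
```

```bash
python3 -m jog '{"offset":[[-0.2,0,3.5],[0,0,3],[0,0,1.8],[0,0,0.9],[0,0,0.2],[0,0,0],[0,0,0],[0,0,0]],"turn":[0,0,0,0,0,0,0,0],"fingers":[1,1,1,1,1,1,-0.3,-0.3]}' 
python3 -m jog '{"offset":[[0,0,0],[0,0,-2],[0,0,-3.5],[3,0,-3.5],[3.9,0,-2],[3.9,0,0],[3.9,0,0],[3.9,0,0]],"turn":[0,0,0,0,0,0,0,0],"fingers":[-0.3,-0.3,-0.3,-0.3,-0.3,-0.3,-0.3,-0.3]}' 
python3 -m jog '{"offset":[[3.9,0,0],[3.9,0,0],[3.9,0,0],[3.9,0,0],[3.9,0,0],[3.9,0,0],[3.9,0,0],[3.9,0,0]],"turn":[0,0,0,0,0,0,0,0],"fingers":[-0.5,-0.5,-0.5,-0.5,-0.5,-0.5,-0.5,-0.5]}' >/dev/null
python3 g.py 464 -349 150 -1.571
python3 - <<'E'
from h import *
snap("top","t5")
E
```

```text
time_s: 30.28
ee_pos: [438.1, 323.2, 7.1]
ee_rot: [-3.135, 0.003, -1.576]
wrist_force: [0.0, -0.4, 0.5]
width: 55.4
grip_force: 0.0
time_s: 30.95
ee_pos: [436.3, 140.1, 112.8]
ee_rot: [-3.134, 0.002, -1.574]
wrist_force: [0.8, -0.9, -1.2]
width: 55.3
grip_force: 0.0
pos [ 434.6 -172.8  111.9] rot [-3.135e+00  1.000e-03 -1.576e+00] F [ 0.3  0.7 -0.8] w 64.1 g 0.0 t 31.6 q [-0.38  0.04 -0.39  1.13  0.   -1.95]
offset cm [17.6  -3.05 -3.81] turn -0.005
```

View pics/t5.png

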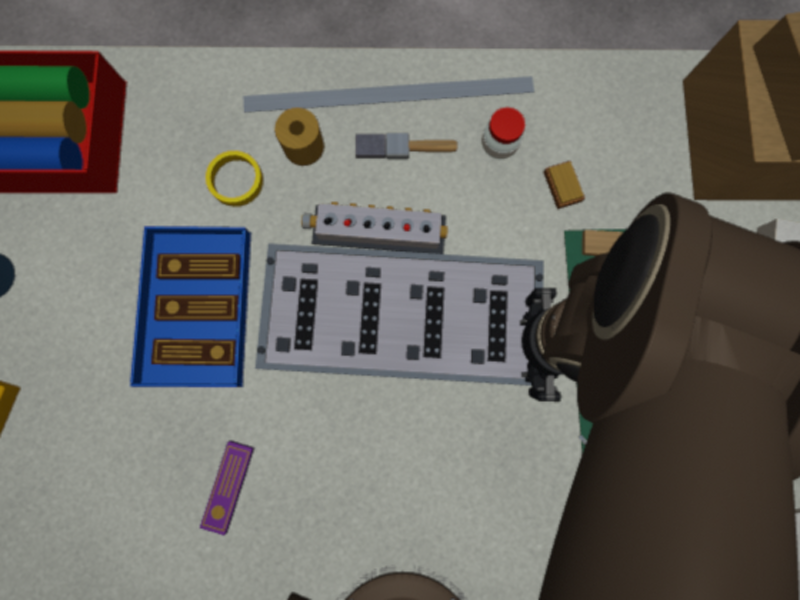

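Three plates lie flat in the tray at (198,265), (195,308) and (194,352). All levers are still shut. One blank's end at (584,243) appears to have moved, so I'll check with the wrist camera.

```bash
python3 -m jog '{"offset":[[1.5,-2,-3],[1.5,-2,-3],[1.5,-2,-3],[1.5,-2,-3],[0,0,0]],"turn":[0,0,0,0,0],"fingers":[-0.5,-0.5,-0.5,-0.5,-0.5]}' >/dev/null
python3 g.py 464 -349 150 -1.571
python3 - <<'E'
from h import *
snap("wrist","w3")
E
```

```text
pos [ 518.9 -234.6  237.7] rot [-3.126 -0.004 -1.577] F [-0.6  0.2 -0.5] w 64.1 g 0.0 t 32.1 q [-0.43  0.2   0.06  1.42  0.   -1.99]
offset cm [11.44  5.56  8.72] turn -0.006
```

View pics/w3.png

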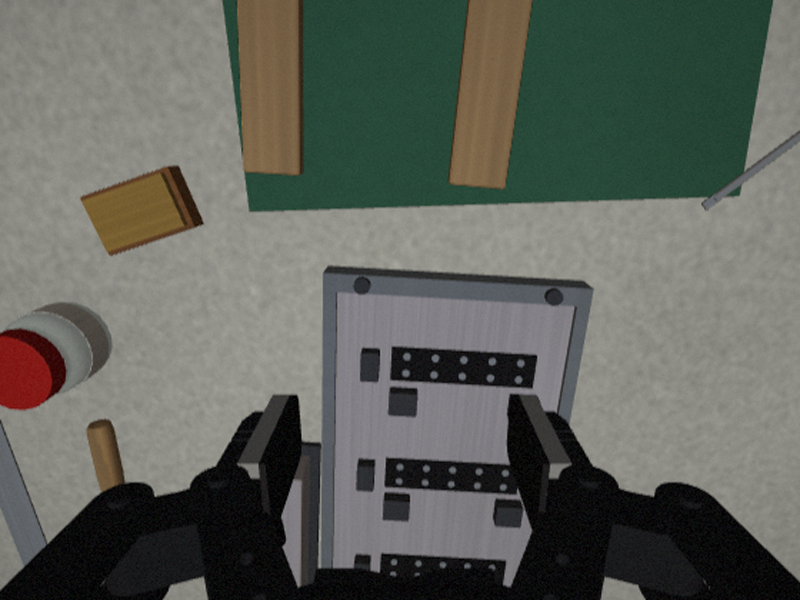

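```bash
python3 - <<'E'
from h import *
c=cam("wrist"); s=.7
for n,q in(("A",[(244,172),(301,174),(302,5),(238,5)]),("B",[(450,184),(505,188),(530,5),(468,5)])):
    P=unproj(c,np.array(q)*s,18)[:,:2]; e=P[:2].mean(0); f=P[2:].mean(0); d=(f-e)/np.linalg.norm(f-e)
    print(n,P.round(1).tolist(),"centre",(e+65*d).round(1),"yaw",np.arctan2(d[1],d[0]).round(3))
E
```

```text
A [[628.7, -296.8], [589.4, -295.3], [581.6, -397.7], [621.8, -398.0]] centre [ 604.4 -360.9] yaw -1.643
B [[486.4, -288.1], [448.2, -285.2], [439.0, -396.5], [477.7, -396.8]] centre [ 462.  -351.4] yaw -1.652
```

```bash
python3 -m jog '{"offset":[[2.4,1.2,3.4],[2.4,1.2,3.4],[2.4,1.2,3.4],[2.4,1.2,3.4],[2.3,1.2,3.4],[0,0,0]],"turn":[0,0,0,0,0,0.075],"fingers":[-0.5,-0.5,-0.5,-0.5,-0.5,-0.5]}' >/dev/null
python3 g.py 462 -351.4 3 -1.652
python3 - <<'E'
from h import *
snap("wrist","w4")
c=cam("wrist"); R=[(65,20,18),(65,-20,18),(-65,-20,18),(-65,20,18)]
print(proj(c,place([462,-351.4,-1.652],R))/.7)
E
```

```text
pos [ 450.2 -345.    59.1] rot [ 3.136  0.007 -1.654] F [ 0.1  1.6 -0. ] w 64.0 g 0.0 t 32.6 q [-0.66  0.26 -0.25  1.06  0.   -2.14]
offset cm [ 0.58 -1.26  5.6 ] turn -0.002
[[314.82750346 174.43339709]
 [427.01290042 173.50160197]
 [424.91988647 479.4548466 ]
 [333.86982203 480.23879175]]
```

View pics/w4.png

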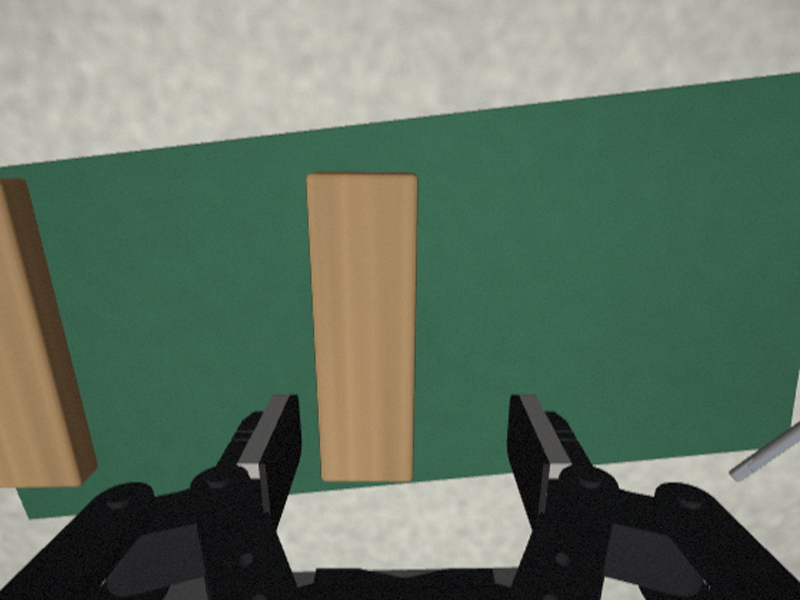

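```bash
python3 -m jog '{"offset":[[0.6,-1.6,1],[0,0,2.5],[0,0,1.4],[0,0,0.7],[0,0,0],[0,0,0],[0,0,0],[0,0,0]],"turn":[0,0,0,0,0,1e-9,0,0],"fingers":[-0.5,-0.5,-0.5,-0.5,-0.5,1,1,1]}' 70
python3 -m jog '{"offset":[[0,0,0],[0,0,0],[0,0,-2],[0,0,-3],[0,0,-3],[0,0,0]],"turn":[0,0,0,0,0,0],"fingers":[1,1,1,1,1,1]}'
python3 g.py 469 -155 80 3.08
```

```text
time_s: 33.35
ee_pos: [472.9, -353.0, 12.9]
ee_rot: [-3.135, 0.0, -1.65]
wrist_force: [-1.2, 1.0, 4.1]
width: 36.9
grip_force: 70.3
time_s: 33.85
ee_pos: [474.4, -354.9, 97.9]
ee_rot: [-3.128, -0.004, -1.65]
wrist_force: [0.5, -1.2, -0.2]
width: 36.7
grip_force: 70.3
pos [ 474.4 -354.9   97.9] rot [-3.128 -0.004 -1.65 ] F [ 0.5 -1.2 -0.2] w 36.7 g 70.3 t 33.9 q [-0.64  0.27 -0.15  1.13  0.   -2.14]
offset cm [-19.89   2.14   1.68] turn 1.553
```

The grasp ended shallow, at z≈13. I'll lower the blank, reopen, go deeper and regrip.

```bash
python3 -m jog '{"offset":[[0,0,3],[0,0,3],[0,0,1.5],[0,0,0.8],[0,0,0],[0,0,0]],"turn":[0,0,0,0,0,0],"fingers":[1,1,1,1,1,1]}'
python3 -m jog '{"offset":[[0,0,0],[0,0,0],[0,0,0],[0,0,0],[0,0,0]],"turn":[0,0,0,0,0],"fingers":[-0.4,-0.4,-0.4,-0.4,-0.4]}'
python3 -c "
from h import *; snap('wrist','w5')"
```

```text
time_s: 34.35
ee_pos: [471.6, -352.3, 9.6]
ee_rot: [-3.137, 0.002, -1.65]
wrist_force: [-5.3, 4.8, 10.0]
width: 37.2
grip_force: 91.4
time_s: 34.77
ee_pos: [472.1, -352.7, 7.8]
ee_rot: [-3.137, 0.002, -1.65]
wrist_force: [-0.2, -0.0, -0.9]
width: 59.7
grip_force: 0.0
```

View pics/w5.png

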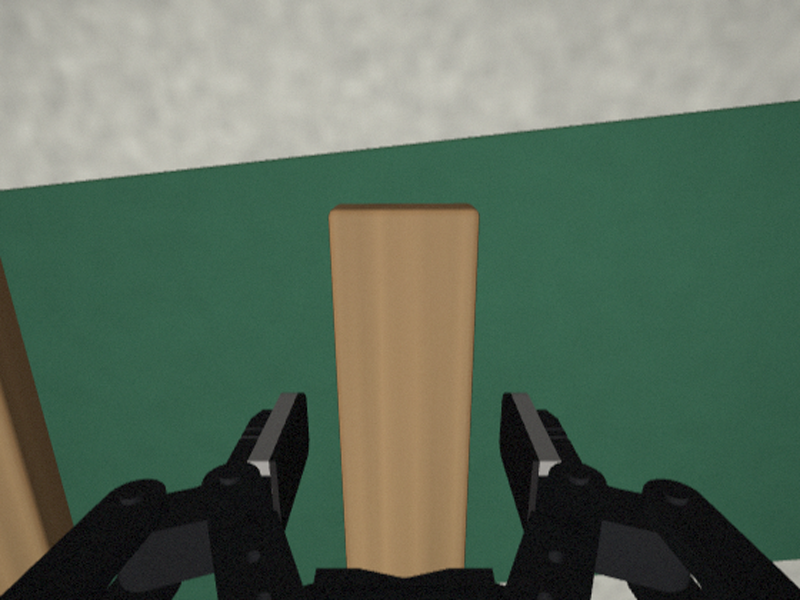

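```bash
python3 - <<'E'
from h import *
c=cam("wrist"); P=unproj(c,np.array([(331,210),(478,211)])*.7,18); print(P.round(1))
E
python3 g.py 470 -352 3 -1.652
python3 -m jog '{"offset":[[0,0,0.5],[0,0,0],[0,0,0],[0,0,0],[0,0,0],[0,0,0]],"turn":[0,0,0,0,0,0],"fingers":[-0.4,-0.4,1,1,1,1]}' 80
python3 -m jog '{"offset":[[0,0,0],[0,0,-2],[0,0,-3],[0,0,-3],[0,0,0],[0,0,0]],"turn":[0,0,0,0,0,0],"fingers":[1,1,1,1,1,1]}'
python3 g.py 469 -155 100 3.08
```

```text
[[ 485.3 -419.4   18. ]
 [ 447.4 -416.1   18. ]]
pos [ 472.1 -352.7    7.7] rot [-3.137e+00  2.000e-03 -1.650e+00] F [ 0.5 -0.4  0.2] w 59.8 g 0.0 t 34.8 q [-0.64  0.33 -0.28  0.95  0.   -2.14]
offset cm [-0.05  0.21  0.47] turn 0.002
time_s: 35.32
ee_pos: [472.2, -352.7, 3.0]
ee_rot: [-3.137, 0.002, -1.65]
wrist_force: [-0.5, -0.2, 1.4]
width: 38.0
grip_force: 81.1
time_s: 35.82
ee_pos: [472.7, -353.6, 84.7]
ee_rot: [-3.134, -0.0, -1.65]
wrist_force: [-0.3, -0.4, -1.6]
width: 37.7
grip_force: 80.8
pos [ 472.7 -353.6   84.7] rot [-3.134 -0.    -1.65 ] F [-0.3 -0.4 -1.6] w 37.7 g 80.8 t 35.8 q [-0.64  0.28 -0.17  1.11  0.   -2.14]
offset cm [-19.77   1.94  -1.55] turn 1.553
```

```bash
python3 -m jog '{"offset":[[-3.9,0.4,-1.2],[-3.9,0.4,0],[-3.9,0.4,0],[-4,0.4,0],[-4,0.4,0],[0,0,0],[0,0,0],[0,0,0]],"turn":[0,0,0,0,0,0.11,0.11,0.11],"fingers":[1,1,1,1,1,1,1,1]}' >/dev/null
python3 -m jog '{"offset":[[0,0,0],[0,0,0],[0,0,0],[0,0,0],[0,0,0],[0,0,0],[0,0,0],[0,0,0]],"turn":[0.11,0.11,0.11,0.11,0.11,0.11,0.11,0.11],"fingers":[1,1,1,1,1,1,1,1]}' >/dev/null
python3 -m jog '{"offset":[[0,0,0],[0,0,0],[0,0,0],[0,0,0],[0,0,0]],"turn":[0.11,0.11,0.11,0.013,0],"fingers":[1,1,1,1,1]}'
python3 g.py 468 -156.5 20 3.08
```

```text
time_s: 37.57
ee_pos: [466.5, -154.6, 93.9]
ee_rot: [3.139, 0.003, 3.082]
wrist_force: [-0.4, 0.8, -0.7]
width: 38.0
grip_force: 80.8
pos [ 466.5 -154.6   93.9] rot [3.139e+00 3.000e-03 3.082e+00] F [-0.4  0.8 -0.7] w 38.0 g 80.8 t 37.6 q [-0.32  0.1  -0.37  1.1   0.   -0.26]
offset cm [-0.14 -0.2   7.39] turn 0.002
```

```bash
python3 -m jog '{"offset":[[-0.1,-0.2,3],[0,0,2.4],[0,0,1.2],[0,0,0.5],[0,0,0],[0,0,0],[0,0,0],[0,0,0]],"turn":[0,0,0,0,0,0,0,0],"fingers":[1,1,1,1,1,1,-0.4,-0.4]}'
python3 -m jog '{"offset":[[0,0,0],[0,0,-2.5],[0,0,-2.5],[0,-3.5,0],[0,-1.5,0],[0,0,0]],"turn":[0,0,0,0,0,0],"fingers":[-0.4,-0.4,-0.4,1,1,1]}'
python3 g.py 468 -206 27 3.08
```

```text
time_s: 38.23
ee_pos: [469.0, -156.9, 24.6]
ee_rot: [3.14, 0.006, 3.081]
wrist_force: [-0.1, -0.3, -1.1]
width: 59.1
grip_force: 0.0
time_s: 38.73
ee_pos: [465.9, -209.2, 75.0]
ee_rot: [3.142, 0.007, 3.078]
wrist_force: [0.3, 1.1, -0.4]
width: 24.1
grip_force: 0.0
pos [ 465.9 -209.2   75. ] rot [3.142 0.007 3.078] F [ 0.3  1.1 -0.4] w 24.1 g 0.0 t 38.7 q [-0.42  0.14 -0.37  1.05  0.   -0.36]
offset cm [-0.15  0.33  4.8 ] turn -0.002
```

```bash
python3 -m jog '{"offset":[[-0.3,0.1,2],[0,0,2],[0,0,0.8],[0,0,0],[0,0.8,0],[0,0.6,0],[0,0.4,0],[0,0,0]],"turn":[0,0,0,0,0,0,0,0],"fingers":[1,1,1,1,1,1,1,1]}'
python3 -m jog '{"offset":[[0,0.3,0],[0,0.3,0],[0,0.3,0],[0,0,0]],"turn":[0,0,0,0],"fingers":[1,1,1,1]}'
python3 -m jog '{"offset":[[0,0.3,0],[0,0.3,0],[0,0,0]],"turn":[0,0,0],"fingers":[1,1,1]}'
```

```text
time_s: 39.4
ee_pos: [470.2, -187.0, 27.1]
ee_rot: [3.14, 0.006, 3.081]
wrist_force: [0.3, 0.4, 0.1]
width: -0.4
grip_force: 0.0
time_s: 39.73
ee_pos: [470.5, -182.1, 27.2]
ee_rot: [-3.135, 0.005, 3.079]
wrist_force: [-2.2, -13.1, 1.3]
width: -0.1
grip_force: 6.4
time_s: 39.98
ee_pos: [470.6, -181.3, 28.2]
ee_rot: [-3.123, 0.005, 3.076]
wrist_force: [-7.2, -30.4, 5.6]
width: -0.2
grip_force: 15.7
```

```bash
python3 -m jog '{"offset":[[0,-1.6,0],[0,0,-3],[0,0,-1],[3,0,0],[3,0,0],[3,2.5,0],[0,2.5,0],[0,0,0]],"turn":[0,0,0,0,0,0,0,0],"fingers":[1,1,1,1,1,1,1,1]}'
python3 g.py 384 -146 27 3.08
```

```text
time_s: 40.65
ee_pos: [380.9, -130.7, 65.8]
ee_rot: [3.138, 0.005, 3.082]
wrist_force: [0.4, -1.0, -0.8]
width: 0.2
grip_force: 0.0
pos [ 380.9 -130.7   65.8] rot [3.138 0.005 3.082] F [ 0.4 -1.  -0.8] w 0.2 g 0.0 t 40.6 q [-0.33 -0.05 -0.59  1.02  0.   -0.27]
offset cm [-0.38 -1.53  3.88] turn 0.002
```

```bash
python3 -m jog '{"offset":[[0.1,-1.5,0],[0,0,2],[0,0,1.9],[0,0,0],[-0.8,0,0],[-0.6,0,0],[-0.4,0,0],[0,0,0]],"turn":[0,0,0,0,0,0,0,0],"fingers":[1,1,1,1,1,1,1,1]}'
python3 -m jog '{"offset":[[-0.3,0,0],[-0.3,0,0],[0,0,0]],"turn":[0,0,0],"fingers":[1,1,1]}'
python3 -m jog '{"offset":[[-0.3,0,0],[0,0,0]],"turn":[0,0],"fingers":[1,1]}'
```

```text
time_s: 41.32
ee_pos: [400.5, -149.8, 27.7]
ee_rot: [3.14, 0.006, 3.081]
wrist_force: [0.6, 0.1, 0.5]
width: 0.1
grip_force: 0.0
time_s: 41.57
ee_pos: [401.2, -149.5, 26.5]
ee_rot: [3.141, -0.003, 3.08]
wrist_force: [-12.1, 0.6, 9.4]
width: 0.3
grip_force: 6.6
time_s: 41.73
ee_pos: [401.3, -149.4, 26.1]
ee_rot: [3.141, -0.008, 3.079]
wrist_force: [-22.3, -0.0, 16.4]
width: 0.0
grip_force: 11.2
```

```bash
python3 -m jog '{"offset":[[2,0,0],[0,0,-4],[0,-3.3,0],[0,-3.3,0],[-3,0,0],[-3,0,0],[-3.2,0,0],[0,0,0]],"turn":[0,0,0,0,0,0,0,0],"fingers":[1,1,1,1,1,1,1,1]}'
python3 g.py 473 -196 27 3.08
```

```text
time_s: 42.4
ee_pos: [480.8, -221.7, 67.5]
ee_rot: [3.141, 0.009, 3.081]
wrist_force: [1.0, -0.8, 0.1]
width: 0.3
grip_force: 0.0
pos [ 480.8 -221.7   67.5] rot [3.141 0.009 3.081] F [ 1.  -0.8  0.1] w 0.3 g 0.0 t 42.4 q [-0.43  0.18 -0.34  1.04  0.   -0.37]
offset cm [0.97 2.52 4.04] turn 0.001
```

```bash
python3 -m jog '{"offset":[[0.8,2.1,0],[0,0,2],[0,0,2],[0,0,0],[0,0.6,0],[0,0.6,0],[0,0.4,0],[0,0,0]],"turn":[0,0,0,0,0,0,0,0],"fingers":[1,1,1,1,1,1,1,1]}'
python3 -m jog '{"offset":[[0,0.3,0],[0,0.3,0],[0,0,0]],"turn":[0,0,0],"fingers":[1,1,1]}'
python3 -m jog '{"offset":[[0,-2,0],[0,0,-4],[0,0,-4],[0,0,-4],[4,0,0],[4,0,0],[0,0,0]],"turn":[0,0,0,0,0,0,0],"fingers":[1,1,1,1,1,1,1]}'
python3 - <<'E'
from h import *
im=optics.read_camera("top"); cv2.imwrite("t6.png",im[:,:,::-1])
hsv=cv2.cvtColor(im,cv2.COLOR_RGB2HSV); m=cv2.inRange(hsv,(8,60,90),(22,160,255)); m=cv2.morphologyEx(m,cv2.MORPH_OPEN,np.ones((3,3)))
c=cam("top")
for k in cv2.findContours(m,cv2.RETR_EXTERNAL,cv2.CHAIN_APPROX_NONE)[0]:
    if cv2.contourArea(k)>150:
        r=cv2.minAreaRect(k); print(np.round(r[0],1),np.round(r[1],1),round(r[2],1),unproj(c,r[0],37)[0].round(1), unproj(c,r[0],18)[0].round(1))
E
```

```text
time_s: 43.07
ee_pos: [470.6, -182.5, 28.3]
ee_rot: [3.141, 0.006, 3.081]
wrist_force: [0.8, -0.6, 0.6]
width: -0.2
grip_force: 0.0
time_s: 43.32
ee_pos: [470.8, -181.3, 28.8]
ee_rot: [-3.132, 0.006, 3.078]
wrist_force: [-3.9, -16.5, 1.4]
width: 0.2
grip_force: 8.3
time_s: 43.9
ee_pos: [383.2, -190.9, 147.6]
ee_rot: [3.14, 0.002, 3.079]
wrist_force: [-0.7, 0.1, -1.0]
width: 0.2
grip_force: 0.0
[349. 227.] [58. 18.] 90.0 [ 477.2 -148.2   37. ] [ 479.3 -151.7   18. ]
[436.5 170.4] [56.1 16.1] 3.8 [ 605.6 -350.4   37. ] [ 610.7 -358.6   18. ]
[302.5 101. ] [ 6. 33.] 90.0 [771.2 -49.1  37. ] [780.1 -50.4  18. ]
[534.5  63. ] [101.1  25.2] 84.0 [ 869.9 -603.9   37. ] [ 881.  -617.9   18. ]
```

```bash
python3 -m jog '{"offset":[[-3.3,-2.2,0],[-3.3,-2.2,0],[-3.3,-2.2,0],[-3.3,-2.2,0],[-3.3,-2.2,0],[-3.3,-2.2,0],[-3.3,-2.2,0],[0,0,0]],"turn":[0,0,0,0,0,0,0,-0.12],"fingers":[-0.5,-0.5,-0.5,-0.5,-0.5,-0.5,-0.5,-0.5]}' >/dev/null
python3 -m jog '{"offset":[[0,0,0],[0,0,0],[0,0,0],[0,0,0],[0,0,0],[0,0,0],[0,0,0],[0,0,0]],"turn":[-0.12,-0.12,-0.12,-0.12,-0.12,-0.12,-0.12,-0.12],"fingers":[-0.5,-0.5,-0.5,-0.5,-0.5,-0.5,-0.5,-0.5]}' >/dev/null
python3 -m jog '{"offset":[[0,0,0],[0,0,0],[0,0,0],[0,0,0],[0,0,0]],"turn":[-0.12,-0.12,-0.12,-0.12,0],"fingers":[-0.5,-0.5,-0.5,-0.5,-0.5]}' >/dev/null
cat > seg.py <<'E'
from h import *
im=optics.read_camera("wrist"); cv2.imwrite("ws.png",im[:,:,::-1]); c=cam("wrist")
hsv=cv2.cvtColor(im,cv2.COLOR_RGB2HSV); m=cv2.inRange(hsv,(8,60,90),(22,160,255)); m=cv2.morphologyEx(m,cv2.MORPH_OPEN,np.ones((5,5)))
for k in cv2.findContours(m,cv2.RETR_EXTERNAL,cv2.CHAIN_APPROX_NONE)[0]:
    if cv2.contourArea(k)>2500:
        h=cv2.convexHull(k); q=cv2.approxPolyDP(h,.03*cv2.arcLength(h,True),True)[:,0]
        P=unproj(c,q,18); print("px",q.tolist(),"world",P[:,:2].round(1).tolist())
        r=cv2.minAreaRect(P[:,:2].astype(np.float32)); print(np.round(r[0],1),np.round(r[1],1),round(np.deg2rad(r[2]),3))
E
python3 seg.py; python3 g.py 608 -359 50 -1.643
```

```text
px [[307, 121], [306, 272], [261, 275], [257, 122]] world [[587.6, -425.4], [595.0, -300.7], [633.7, -300.6], [624.7, -427.4]]
[ 610.6 -363. ] [127.2  38.6] 1.511
pos [ 610.4 -360.   147.3] rot [-3.137e+00  2.000e-03 -1.645e+00] F [ 0.5 -0.1 -0.4] w 64.2 g 0.0 t 45.8 q [-0.53  0.49  0.27  1.34  0.   -2.03]
offset cm [-0.07  0.3   9.73] turn -0.002
```

```bash
python3 -m jog '{"offset":[[0.3,0,4],[0,0,4],[0,0,2.5],[0,0,0],[0,0,0]],"turn":[0,0,0,0,0],"fingers":[-0.5,-0.5,-0.5,-0.5,-0.5]}' >/dev/null
python3 seg.py; python3 g.py 610.6 -363 3 -1.645
```

```text
px [[318, 139], [315, 362], [248, 365], [237, 141]] world [[589.1, -426.3], [596.2, -299.3], [635.3, -299.9], [626.9, -428.1]]
[ 612.2 -363.1] [128.7  39. ] 1.515
pos [ 610.5 -363.1   43.5] rot [-3.136e+00  2.000e-03 -1.645e+00] F [0.1 0.2 0.7] w 64.2 g 0.0 t 46.2 q [-0.54  0.52  0.09  1.13  0.   -2.03]
offset cm [-0.    0.01  4.05] turn 0.0
```

```bash
python3 -m jog '{"offset":[[0,-0.1,2],[0,0,1.3],[0,0,0.7],[0,0,0],[0,0,0]],"turn":[0,0,0,0,0],"fingers":[-0.5,-0.5,-0.5,-0.5,-0.5]}' 80
python3 -m jog '{"offset":[[0,0,0],[0,0,0],[0,0,0],[0,0,0],[0,0,0],[0,0,-2],[0,0,-3],[0,0,-3]],"turn":[0,0,0,0,0,0,0,0],"fingers":[1,1,1,1,1,1,1,1]}' 80
python3 -m jog '{"offset":[[0,0,-2],[0,0,0]],"turn":[0,0],"fingers":[1,1]}' 80
python3 g.py 475 -57 100 3.08
```

```text
time_s: 46.63
ee_pos: [611.3, -363.0, 3.1]
ee_rot: [-3.137, 0.002, -1.643]
wrist_force: [-0.0, -0.0, 0.4]
width: 64.2
grip_force: 0.0
time_s: 47.3
ee_pos: [609.8, -362.5, 82.1]
ee_rot: [-3.14, 0.003, -1.643]
wrist_force: [0.5, 0.1, -0.4]
width: 38.1
grip_force: 81.1
time_s: 47.47
ee_pos: [612.8, -364.4, 108.6]
ee_rot: [-3.129, -0.002, -1.643]
wrist_force: [0.7, -0.1, 0.1]
width: 38.2
grip_force: 81.2
pos [ 612.8 -364.4  108.6] rot [-3.129e+00 -2.000e-03 -1.643e+00] F [ 0.7 -0.1  0.1] w 38.2 g 81.2 t 47.5 q [-0.54  0.5   0.19  1.26  0.   -2.04]
offset cm [-29.66  15.98   0.6 ] turn 1.56
```

```bash
python3 -m jog '{"offset":[[-3.3,1.8,0],[-3.3,1.8,0],[-3.3,1.8,0],[-3.3,1.8,0],[-3.3,1.8,0],[-3.3,1.8,0],[-3.3,1.8,0],[-3.3,1.8,0]],"turn":[0,0,0,0,0,0,0,0],"fingers":[1,1,1,1,1,1,1,1]}' >/dev/null
python3 -m jog '{"offset":[[-3.2,1.6,0],[0,0,0],[0,0,0],[0,0,0],[0,0,0],[0,0,0],[0,0,0],[0,0,0]],"turn":[0,0.12,0.12,0.12,0.12,0.12,0.12,0.12],"fingers":[1,1,1,1,1,1,1,1]}' >/dev/null
python3 -m jog '{"offset":[[0,0,0],[0,0,0],[0,0,0],[0,0,0],[0,0,0],[0,0,0],[0,0,0],[0,0,0]],"turn":[0.12,0.12,0.12,0.12,0.12,0.12,0,0],"fingers":[1,1,1,1,1,1,1,1]}'
python3 g.py 474 -56.5 22.5 3.08
```

```text
time_s: 49.47
ee_pos: [472.1, -56.2, 101.8]
ee_rot: [3.14, 0.004, 3.083]
wrist_force: [-0.3, 0.1, -1.0]
width: 38.2
grip_force: 81.2
pos [472.1 -56.2 101.8] rot [3.14  0.004 3.083] F [-0.3  0.1 -1. ] w 38.2 g 81.2 t 49.5 q [-0.12  0.06 -0.4   1.11  0.   -0.06]
offset cm [-0.15 -0.03  7.93] turn 0.003
```

```bash
python3 -m jog '{"offset":[[-0.1,0,3],[0,0,2.5],[0,0,1.5],[0,0,0.7],[0,0,0],[0,0,0]],"turn":[0,0,0,0,0,0],"fingers":[1,1,1,1,1,1]}'
python3 -m jog '{"offset":[[0,0,0],[0,0,0],[0,0,0],[0,0,-2.5],[0,0,-2.5],[0,-3,0],[0,-1.8,0],[0,0,0]],"turn":[0,0,0,0,0,0,0,0],"fingers":[-0.3,-0.3,-0.3,-0.3,-0.3,1,1,1]}'
python3 -m jog '{"offset":[[0,0,0],[0,0,0]],"turn":[0,0],"fingers":[1,1]}' >/dev/null
python3 g.py 478 -96 27 3.08
```

```text
time_s: 49.97
ee_pos: [473.9, -56.2, 25.4]
ee_rot: [3.14, 0.005, 3.082]
wrist_force: [0.8, 0.2, -1.4]
width: 38.0
grip_force: 81.1
time_s: 50.63
ee_pos: [471.3, -106.4, 76.2]
ee_rot: [3.141, 0.007, 3.078]
wrist_force: [0.1, -0.1, 0.8]
width: 19.7
grip_force: 0.0
pos [ 470.6 -103.9   75.2] rot [3.139 0.005 3.08 ] F [ 0.3  0.2 -0.3] w 0.2 g 0.0 t 50.8 q [-0.22  0.09 -0.43  1.05  0.   -0.16]
offset cm [-0.67  0.82  4.82] turn -0.0
```

```bash
python3 -m jog '{"offset":[[-0.7,0.6,0],[0,0,2],[0,0,2],[0,0,0.8],[0,0.6,0],[0,0.6,0],[0,0.4,0],[0,0,0]],"turn":[0,0,0,0,0,0,0,0],"fingers":[1,1,1,1,1,1,1,1]}'
python3 -m jog '{"offset":[[0,0.3,0],[0,0.3,0],[0,0,0]],"turn":[0,0,0],"fingers":[1,1,1]}'
python3 -m jog '{"offset":[[0,0.3,0],[0,0.3,0],[0,0,0]],"turn":[0,0,0],"fingers":[1,1,1]}'
```

```text
time_s: 51.47
ee_pos: [479.7, -82.5, 28.4]
ee_rot: [-3.141, 0.006, 3.081]
wrist_force: [-1.1, -3.0, 0.1]
width: 0.1
grip_force: 1.5
time_s: 51.72
ee_pos: [479.8, -81.5, 28.9]
ee_rot: [-3.13, 0.006, 3.078]
wrist_force: [-5.7, -21.9, 4.0]
width: -0.3
grip_force: 11.2
time_s: 51.97
ee_pos: [479.9, -80.8, 29.6]
ee_rot: [-3.117, 0.006, 3.075]
wrist_force: [-8.9, -42.6, 7.8]
width: -0.3
grip_force: 21.3
```

```bash
python3 -m jog '{"offset":[[0,-2.5,0],[0,0,-2],[0,0,-2],[3.2,0,0],[3.2,0,0],[3.2,2,0],[0,2,0],[0,0,0]],"turn":[0,0,0,0,0,0,0,0],"fingers":[1,1,1,1,1,1,1,1]}'
python3 g.py 384 -46 27 3.08
```

```text
time_s: 52.63
ee_pos: [383.9, -47.6, 68.0]
ee_rot: [3.138, 0.007, 3.082]
wrist_force: [0.3, -0.5, -0.1]
width: -0.1
grip_force: 0.0
pos [383.9 -47.6  68. ] rot [3.138 0.007 3.082] F [ 0.3 -0.5 -0.1] w -0.1 g 0.0 t 52.6 q [-0.13 -0.08 -0.62  1.03  0.   -0.07]
offset cm [0.03 0.15 4.1 ] turn 0.002
```

```bash
python3 -m jog '{"offset":[[0,0.1,2],[0,0,2],[0,0,0],[-0.8,0,0],[-0.6,0,0],[-0.5,0,0],[-0.3,0,0],[0,0,0]],"turn":[0,0,0,0,0,0,0,0],"fingers":[1,1,1,1,1,1,1,1]}'
python3 -m jog '{"offset":[[-0.3,0,0],[-0.3,0,0],[0,0,0]],"turn":[0,0,0],"fingers":[1,1,1]}'
python3 -m jog '{"offset":[[-0.2,0,0],[0,0,0]],"turn":[0,0],"fingers":[1,1]}'
```

```text
time_s: 53.3
ee_pos: [407.3, -50.2, 27.5]
ee_rot: [3.14, 0.003, 3.08]
wrist_force: [-4.2, 0.0, 2.3]
width: 0.1
grip_force: 1.7
time_s: 53.55
ee_pos: [407.5, -50.2, 26.1]
ee_rot: [3.14, -0.007, 3.08]
wrist_force: [-19.6, 0.7, 13.2]
width: 0.4
grip_force: 10.0
time_s: 53.72
ee_pos: [407.6, -50.2, 25.9]
ee_rot: [3.14, -0.01, 3.08]
wrist_force: [-25.9, 1.6, 19.1]
width: -0.1
grip_force: 13.1
```

```bash
python3 -m jog '{"offset":[[2,0,0],[0,0,-4],[0,-2.2,0],[0,-2.2,0],[-3,0,0],[-3,0,0],[-3,0,0],[0,0,0]],"turn":[0,0,0,0,0,0,0,0],"fingers":[1,1,1,1,1,1,1,1]}'
python3 g.py 478 -95 27 3.08
```

```text
time_s: 54.38
ee_pos: [488.1, -99.9, 68.0]
ee_rot: [3.14, 0.01, 3.08]
wrist_force: [0.6, -0.8, 0.2]
width: 0.2
grip_force: 0.0
pos [488.1 -99.9  68. ] rot [3.14 0.01 3.08] F [ 0.6 -0.8  0.2] w 0.2 g 0.0 t 54.4 q [-0.2   0.12 -0.41  1.03  0.   -0.14]
offset cm [1.08 0.42 4.09] turn 0.0
```

```bash
python3 -m jog '{"offset":[[0.8,0.2,0],[0,0,2],[0,0,2],[0,0,0],[0,0.6,0],[0,0.5,0],[0,0.3,0],[0,0,0]],"turn":[0,0,0,0,0,0,0,0],"fingers":[1,1,1,1,1,1,1,1]}'
python3 -m jog '{"offset":[[0,0.2,0],[0,0.2,0],[0,0,0]],"turn":[0,0,0],"fingers":[1,1,1]}'
python3 -m jog '{"offset":[[0,-1.8,0],[0,0,-4],[0,0,-4],[0,0,-4],[4,0,0],[4,0,0],[4,0,0],[0,0,0]],"turn":[0,0,0,0,0,0,0,0],"fingers":[1,1,1,1,1,1,1,1]}'
python3 - <<'E'
from h import *
im=optics.read_camera("top"); cv2.imwrite("t7.png",im[:,:,::-1]); c=cam("top")
hsv=cv2.cvtColor(im,cv2.COLOR_RGB2HSV); m=cv2.inRange(hsv,(8,60,90),(22,160,255)); m=cv2.morphologyEx(m,cv2.MORPH_OPEN,np.ones((3,3)))
for k in cv2.findContours(m,cv2.RETR_EXTERNAL,cv2.CHAIN_APPROX_NONE)[0]:
    if cv2.contourArea(k)>300:
        P=unproj(c,k[:,0],37)[:,:2].astype(np.float32); r=cv2.minAreaRect(P); print(np.round(r[0],1),np.round(r[1],1),round(r[2],1))
s=snap("scene","final",(220,190,360,295))
E
python3 g.py 480 0 100 3.08
```

```text
time_s: 55.05
ee_pos: [475.7, -82.2, 28.5]
ee_rot: [3.141, 0.006, 3.081]
wrist_force: [-0.6, -1.4, 1.1]
width: -0.2
grip_force: 0.9
time_s: 55.3
ee_pos: [475.7, -81.5, 28.5]
ee_rot: [-3.135, 0.006, 3.079]
wrist_force: [-3.5, -13.9, 4.3]
width: -0.0
grip_force: 7.5
time_s: 55.97
ee_pos: [347.9, -87.9, 147.0]
ee_rot: [3.139, 0.002, 3.079]
wrist_force: [-0.7, 0.6, -0.3]
width: 0.1
grip_force: 0.0
[ 477.9 -147.8] [ 39.9 129.1] 86.8
[483.8 -48.2] [ 39.6 129.7] 86.1
[ 872.9 -604.1] [ 62.4 254.5] 89.2
pos [353.6 -88.9 147.6] rot [3.14  0.008 3.08 ] F [ 1.2 -0.5  0.6] w -0.0 g 0.0 t 56.1 q [-0.25 -0.17 -0.51  1.22  0.   -0.19]
offset cm [-12.03   9.65   4.87] turn -0.0
```

```bash
python3 -m jog '{"offset":[[-3.2,1.8,0],[-3.2,1.8,0],[-3.2,1.8,0],[-3.2,1.8,0],[-3.2,1.8,0],[-3.2,1.8,0],[-3.2,1.7,0],[0,0,2]],"turn":[0,0,0,0,0,0,0,0],"fingers":[1,1,1,1,1,1,1,1]}' >/dev/null
python3 -m jog '{"offset":[[0,0,1],[0,0,0]],"turn":[0,0],"fingers":[1,1]}' >/dev/null
python3 g.py 588 21.5 66 3.08
```

```text
pos [584.4  22.4 114.3] rot [ 3.140e+00 -1.000e-03  3.081e+00] F [-0.1 -0.9 -0.9] w -0.3 g 0.0 t 56.9 q [ 0.04  0.26 -0.13  1.18  0.    0.1 ]
offset cm [-0.37 -0.07  4.82] turn 0.001
```

View pics/final.png

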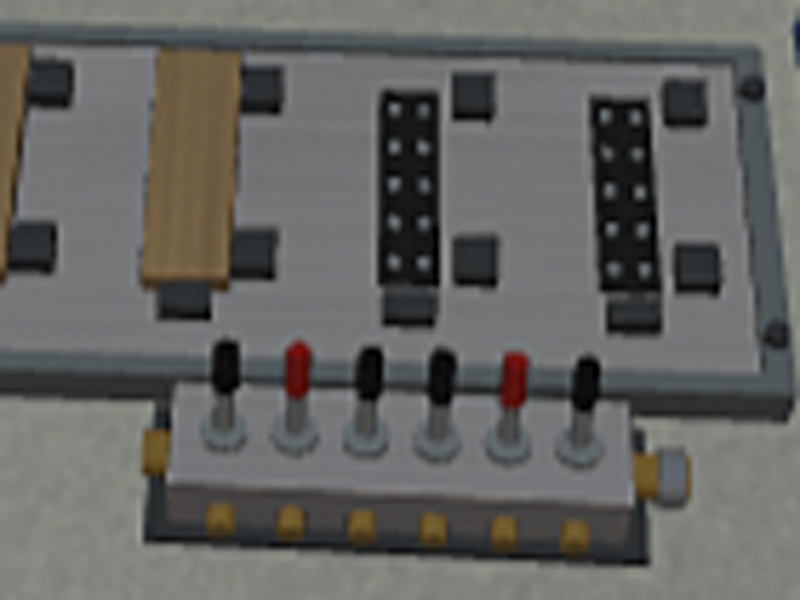

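Blanks are flush against the stops in bay 3 (190,165) and bay 4 (left edge). All six levers are shut: vac4 (225,367) and vac3 (370,373) are the two to open, with the red at (297,370) between them.

```bash
python3 -m jog '{"offset":[[0,-0.1,2.5],[0,0,2.2],[0,0,0],[-1,0,0],[-1,0,0],[-1,0,0],[-0.8,0,0],[0,0,0]],"turn":[0,0,0,0,0,0,0,0],"fingers":[1,1,1,1,1,1,1,1]}'
python3 -m jog '{"offset":[[2.4,0,0],[2.4,0,0],[0,0,-2.5],[0,0,-2.5],[0,-3,0],[0,-3,0],[0,0,0],[0,0,0]],"turn":[0,0,0,0,0,0,0,0],"fingers":[1,1,1,1,1,1,1,1]}'
python3 g.py 584 -37 66 3.08
```

```text
time_s: 57.57
ee_pos: [626.5, 18.4, 72.2]
ee_rot: [3.14, 0.008, 3.08]
wrist_force: [0.5, -0.1, -1.0]
width: -0.1
grip_force: 0.0
time_s: 58.23
ee_pos: [572.0, -39.5, 121.3]
ee_rot: [3.14, 0.006, 3.078]
wrist_force: [-0.3, -0.2, 0.0]
width: -0.0
grip_force: 0.0
pos [572.  -39.5 121.3] rot [3.14  0.006 3.078] F [-0.3 -0.2  0. ] w -0.0 g 0.0 t 58.2 q [-0.07  0.23 -0.15  1.18  0.   -0.01]
offset cm [-1.15  0.31  5.54] turn -0.002
```

```bash
python3 -m jog '{"offset":[[-1,0.1,2.5],[0,0,2.5],[0,0,0],[-1,0,0],[-1,0,0],[-1,0,0],[-1,0,0],[-0.2,0,0]],"turn":[0,0,0,0,0,0,0,0],"fingers":[1,1,1,1,1,1,1,1]}'
python3 -m jog '{"offset":[[0,0,0],[2.4,0,0],[2.4,0,0],[0,0,-3],[0,0,-3],[4,0,-2],[4,0,0],[4,0,0]],"turn":[0,0,0,0,0,0,0,0],"fingers":[1,1,1,1,1,1,1,1]}'
python3 -m jog '{"offset":[[4,0,0],[4,0,0],[4,0,0],[0,0,0]],"turn":[0,0,0,0],"fingers":[1,1,1,1]}'
python3 - <<'E'
from h import *
im=optics.read_camera("top"); cv2.imwrite("t8.png",im[:,:,::-1]); c=cam("top")
old=cv2.imread("t7.png")[:,:,::-1].copy()
# where each lever's tip would show if shut / open, and how dark/red it is there
for n,y in(("vac1",75),("blowL",45),("vac2",15),("vac3",-15),("blowR",-45),("vac4",-75)):
    for st,dx in(("shut",-15),("open",15)):
        P=place([635,37,-.07],[(dx,y,76)]); u,v=proj(c,P)[0].round().astype(int)
        f=lambda a:a[v-2:v+3,u-2:u+3].reshape(-1,3).astype(int)
        print(n,st,(u,v),"darkest",f(im).sum(1).min(),"red",(f(im)[:,0]-f(im)[:,1]).max(),"| before",f(old).sum(1).min(),(f(old)[:,0]-f(old)[:,1]).max())
hsv=cv2.cvtColor(im,cv2.COLOR_RGB2HSV); m=cv2.inRange(hsv,(8,60,90),(22,160,255)); m=cv2.morphologyEx(m,cv2.MORPH_OPEN,np.ones((3,3)))
for k in cv2.findContours(m,cv2.RETR_EXTERNAL,cv2.CHAIN_APPROX_NONE)[0]:
    if cv2.contourArea(k)>300:
        P=unproj(c,k[:,0],37)[:,:2].astype(np.float32); r=cv2.minAreaRect(P); print(np.round(r[0],1),np.round(r[1],1),round(r[2],1))
E
```

```text
time_s: 58.9
ee_pos: [627.1, -40.5, 72.5]
ee_rot: [3.14, 0.008, 3.08]
wrist_force: [0.1, -0.4, 0.2]
width: 0.2
grip_force: 0.0
time_s: 59.57
ee_pos: [458.4, -30.4, 150.5]
ee_rot: [3.14, 0.008, 3.08]
wrist_force: [-0.5, 0.3, 0.6]
width: -0.2
grip_force: 0.0
time_s: 59.9
ee_pos: [332.1, -22.6, 148.5]
ee_rot: [3.14, 0.003, 3.08]
wrist_force: [0.0, 0.2, 0.5]
width: -0.2
grip_force: 0.0
vac1 shut (np.int64(229), np.int64(157)) darkest 57 red 1 | before 54 1
vac1 open (np.int64(230), np.int64(143)) darkest 315 red 21 | before 311 20
blowL shut (np.int64(243), np.int64(158)) darkest 174 red 123 | before 174 122
blowL open (np.int64(244), np.int64(144)) darkest 305 red 23 | before 300 22
vac2 shut (np.int64(257), np.int64(158)) darkest 60 red 1 | before 58 1
vac2 open (np.int64(258), np.int64(145)) darkest 299 red 24 | before 295 24
vac3 shut (np.int64(271), np.int64(159)) darkest 312 red 0 | before 61 2
vac3 open (np.int64(272), np.int64(146)) darkest 24 red 10 | before 295 25
blowR shut (np.int64(285), np.int64(160)) darkest 179 red 125 | before 179 124
blowR open (np.int64(286), np.int64(147)) darkest 298 red 24 | before 297 23
vac4 shut (np.int64(299), np.int64(161)) darkest 313 red 0 | before 54 1
vac4 open (np.int64(300), np.int64(148)) darkest 23 red 2 | before 299 22
[ 477.7 -147.7] [ 39.9 129.5] 86.7
[483.8 -48.2] [ 39.6 129.7] 86.1
[ 872.9 -604. ] [ 62.6 254.5] 89.2
```

vac3 and vac4 are open, the other four levers are shut, and the blanks have not moved. I'm handing in.

```bash
python3 -c "
from bench import job; print(job.finish_job())"
```

```text
the job is handed in; nothing more can be done
None
```

The job is handed in (no verdict was shown): all open valves shut first, the three finished plates laid flat in the blue tray, both blanks pushed home in bays 3 and 4, then only vac3 and vac4 opened; one side push read about 43 N at the wrist, under the 120 N wrist limit and made with the fingers rather than the gripper body.

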